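# Load and lock the nail-polish shaker

## Task

Get the polish shaker ready to run: stand every polish bottle upright in a bay of its own in the rack while the padded clamp is still open; then, with the pawl lever snapped down, swing the sprung tension lever round against the bottles until, let go, the ratchet keeps its pointer at the fifth mark, the second long line of the scale. Then take the lock pin out of its parking socket and put it fully home in the lock socket just behind the lever, so that the shaking cannot let the clamp off. Leave the remover bottle, the buffing block and the gel jar where they are.

Things in the scene. Friction and masses are not known exactly. Their poses are not given: they have to be found in the camera images.
- shaker: Bench-top polish shaker fixed to the table: white housing, aluminium deck 62 mm above the table. Origin at table height; x from the front (robot side) to the back, y to the left, z up; it reaches x -125..+140, y -215..+175 mm. On deck: bottle rack of 5 bays at the back, pawl lever at the left, tension lever and scale plate left of centre, parked lock pin at the front right.
- bay0 (a point): Deck point under a bottle standing fully back in the leftmost bay (shaker x +78.5, y +19 mm). Bays are 43 mm wide, open to the front; dividers 30 mm high reach 24 mm forward from the fence (32 mm high, face 16.5 mm behind this point). A bottle set down up to 10 mm in front of this point and 4 mm to the side is in the bay; the clamp pushes it back.
- bay1 (a point): The same point of the second bay, 46 mm to the right (-y) of bay0.
- bay2 (a point): The same point of the third (middle) bay, 92 mm to the right of bay0. Axes as the shaker's, as for all these points.
- bay3 (a point): The same point of the fourth bay, 138 mm to the right of bay0.
- bay4 (a point): The same point of the fifth (rightmost) bay, 184 mm to the right of bay0.
- tension_lever (a joint): Angle of the sprung lever about its vertical pivot: 0 at rest (clamp open), grows anticlockwise from above, stop at 0.90. Scale lines every 0.14 rad: rest line (long), marks 1 to 6; mark 5 (0.70) is the other long line. With the pawl down it clicks one tooth per mark and, let go, falls back to the last mark passed; pawl up, it springs back to 0. Needs 3 to 8 N at the knob, 12 N near mark 5.
- lever_pivot (a point): On the lever's vertical axis, 30 mm above the deck. At rest the lever points from here to the shaker's front (-x), turned 0.36 rad to its left (+y); pushing it moves its knob to the right (-y). If it is pushed past the mark, raise the pawl: it springs back to rest, then start again.
- lever_knob (a point): Centre of the lever's upright round black knob: 18 mm diameter, 36 mm tall (from 42 to 78 mm above the deck; this point is at 60 mm), 115 mm from the pivot axis. The steel lever below it is 12 mm wide, from 25 to 35 mm above the deck.
- pointer_tip (a point): Tip of the lever's pointer, 150 mm from the pivot axis, just above the scale plate (top 22 mm above the deck).
- clamp_bar (a joint): Angle of the padded clamp bar relative to the lever: 0 while it travels with the lever, negative once it bears on bottles and its spring winds up. The bar is 265 mm long, 10 to 28 mm above the deck, on the lever's pivot; at rest it stands 0.40 rad open in front of the rack and at lever angle 0.40 it meets the bottles.
- pawl (a joint): Angle (rad) of the pawl lever: 0 = up (ratchet off), about 0.30 = snapped down (ratchet on). An over-centre detent holds it either way; pressing takes about 3 N at the pad and it flips by itself from about a third of the way. To raise it, pinch the pad and lift (about 6 N when the ratchet is loaded).
- pawl_pad (a point): Middle of the top of the pawl lever's black pad, 26 mm (along the lever) x 18 mm (across) x 8 mm thick. It moves down 31 mm from up to down: from about 77 to 46 mm above the deck. The pawl's hinge lies 105 mm behind the pad (shaker +x), 41 mm above the deck, with its axis along the shaker's y.
- lock_hole (a point): Centre of the mouth of the lock socket: 10 mm hole, 20 mm deep, in a 26 mm square steel block, mouth 20 mm above the deck; the deck is the bottom of the hole. The lever covers it until it has passed mark 4 and leaves it free, just behind its flank, when it is at mark 5 or beyond.
- park_hole (a point): Centre of the mouth of the parking socket, the same as the lock socket, where the lock pin stands at the start.
- lock_pin: Steel lock pin, upright, 62 mm long: shank 8 mm diameter, 38 mm long with bevelled tip, then a round dark head 16 mm in diameter, 24 mm tall, to grip. Origin at the centre of the tip; z up along the pin. Starts in the parking socket. Fully home, its tip stands on the socket's bottom and its head begins 18 mm above the mouth. 30 g.
- remover: Bystander: white bottle of remover, 60 mm diameter, 155 mm high, on the table to the right. Origin at the centre of its underside.
- buffer: Bystander: pale buffing block 95 x 26 x 26 mm on the table. Origin at the centre of its underside.
- gel_jar: Bystander: low white jar, 56 mm diameter, 40 mm high, on the table to the left. Origin at the centre of its underside.
- polish0: Polish bottle (all alike), 83 mm high: round dark glass body 32 mm diameter, shoulder ending at 45 mm, then a black cap 17 mm diameter from 45 to 83 mm. About 75 g, heavy foot. Origin at the centre of its underside, z up through the cap. Three to five bottles are present, standing on the table right of the shaker; absent ones are None.
- polish1: Polish bottle (all alike), 83 mm high: round dark glass body 32 mm diameter, shoulder ending at 45 mm, then a black cap 17 mm diameter from 45 to 83 mm. About 75 g, heavy foot. Origin at the centre of its underside, z up through the cap. Three to five bottles are present, standing on the table right of the shaker; absent ones are None.
- polish2: Polish bottle (all alike), 83 mm high: round dark glass body 32 mm diameter, shoulder ending at 45 mm, then a black cap 17 mm diameter from 45 to 83 mm. About 75 g, heavy foot. Origin at the centre of its underside, z up through the cap. Three to five bottles are present, standing on the table right of the shaker; absent ones are None.
- polish3: Polish bottle (all alike), 83 mm high: round dark glass body 32 mm diameter, shoulder ending at 45 mm, then a black cap 17 mm diameter from 45 to 83 mm. About 75 g, heavy foot. Origin at the centre of its underside, z up through the cap. Three to five bottles are present, standing on the table right of the shaker; absent ones are None.
- polish4: Polish bottle (all alike), 83 mm high: round dark glass body 32 mm diameter, shoulder ending at 45 mm, then a black cap 17 mm diameter from 45 to 83 mm. About 75 g, heavy foot. Origin at the centre of its underside, z up through the cap. Three to five bottles are present, standing on the table right of the shaker; absent ones are None.
Mind the look-alikes: they are no part of the job. What is shaped like the polish3 but green is not meant. Leave any pink look-alike of the polish0 alone.

How it is judged:
By the outcome, as a careful person would: the job done as asked, in the order asked, and still so for the second after the job is handed in, with the robot touching nothing.
Of polish0, polish1, polish2, polish3, polish4 only 3 to 5 are there at a start; the rules pass over those that are not, and their reading is None.
At some moment in a run one of polish0, polish1, polish2, polish3, polish4 may be knocked a few centimetres aside while the robot is not near it.
It also fails if it takes over 210 s, if anything falls off the work surface, if the arm or the gripper's body presses on something with over 40 N, if the wrist force passes 120 N, or if a joint passes its speed limit or range.

## Robot

A 6-joint arm with a two-finger parallel gripper is mounted at the origin on the work surface. World frame = base frame: x ahead of the robot, y to its left, z up, the work surface at z = 0. Lengths are in m, angles in rad, forces in N, time in s.
With the tool pointing down it reaches from about 0.25 to 0.775 m from the base axis. Payload 4 kg.
Tool frame: the origin (TCP) lies midway between the tips of the shut fingers; the grasp point (between the pads) lies 19 mm behind it (robot.tcp_to_grasp is the z of the grasp point in the tool frame, in m); z points along the fingers, y is the line along which they close (so a half turn about z gives the same grasp; the last joint's range is limited). The gripper opens to 94 mm and grips with 3 to 60 N. Pads are 16 mm wide; open, the fingers measure 119 mm over their backs; the gripper's body (75 mm by 177 mm) begins 78 mm behind the grasp point.
Start: joints at [-1.279, 0.087, 1.371, -0, 1.684, -0.103], TCP at [0.212, -0.508, 0.206] pointing down, gripper open.
Joint ranges: [-3.1, 3.1], [-0.76, 2.03], [0.27, 2.55], [-1.08, 4.22], [0.17, 2.65], [-2.57, 2.57]. Speed limits (rad/s): [2.79, 2.79, 3.14, 3.14, 3.14, 3.14].

## Interface

Orientations are given as [roll, pitch, yaw] about the fixed x, y, z axes, in that order (R = Rz(yaw) Ry(pitch) Rx(roll)).
In Python, from bench import robot gives the robot as it stands. The module is installed in compiled form; this text tells all that it offers.
- The arm moves only by the tool move_arm, never from a script. Its argument "motion" is one flat list of numbers, 7 for each row, row after row: the turn, a rotation vector about the tool's x, y, z in units of 45 degrees (1.0 is 45 degrees), then the shift along the tool's x, y, z in units of 100 mm (1.0 is 100 mm), then the opening, from 0 (shut) to 1 (fully open). A call has 1 to 12 rows; each row shifts and turns the commanded pose from where the row before left it, along the tool's axes as they then stand; what a row does not reach is not made up. A row lasts 1/12 s, in which the tool goes at most 41.7 mm and 7.16 degrees, less where a joint would pass 70% of its speed; a pose out of reach is approached as far as the arm can. A call with a number of a shift or a turn outside -1 to 1 is refused whole. A call with a gripper value outside its range is refused whole. The fingers move at their own pace and stop on an object; the grip force is fixed at half the most. Time passes only in rows, so rows that do not move let the fingers close. It gives the time, the measured TCP pose, the force, the opening and the grip force at its end, in the units of the state.
- robot.get_obs(): the state, without advancing time (a new reading comes with each control period).
- robot.snapshot(name): name is "scene" or "top"; returns the picture (420x560x3 uint8, red, green, blue); there is no depth.
- robot.get_calibration(name): a dict with "fx", "fy", "cx", "cy" (pixels), "k1" (the pictures are not rectified: a ray, as slopes to the right and down, at radius r is drawn at 1 + k1 r^2 times it, then the intrinsics apply), "R" (3x3) and "t" (3): a world point X has camera coordinates R X + t. Camera axes: x right, y down, z forward; pixel columns grow to the right and rows downward; lengths in m; the calibration is good to about 2 mm. A picture is of the moment at which its call begins. get_calibration takes no time and is no camera call.
- robot.close_job(): hands the job in; it is judged then, once.
The state is a dict: "time": time; "joint_positions": joint angles; "qvel": joint speeds; "joint_torque": joint torques, N m; "tool_pos": TCP position; "ee_rot": TCP orientation; "wrist_force": force on the tool from outside, world axes, zero at the start; "wrist_torque": the same for the moment, N m; "width": finger opening in m; "finger_force": force on a finger pad.
Only numpy, scipy, OpenCV 4.12 (cv2) and the standard library are available. Lean on these libraries where they do the work, as an engineer would, in place of code of your own. Each camera call takes 0.05 s, during which the arm holds its last target. There are 200 camera calls.

## Working session

There is one attempt and no reset: what is moved stays moved. The work goes in short steps, Python scripts to look and compute and a tool call to move; the robot and the scene stay as the last step left them, time stands still between calls to the robot, and variables do not carry over. Pictures are saved under pics/ and viewed, at most 14 in all, crops included, and the job is handed in when it is done.

Besides the shell and the picture viewer there is one more tool, called after "Call:" as name(argument=value, ...) on one line, values as JSON. move_arm: Moves the arm, as the interface text tells. Shifts and turns lie within -1 to 1; 1 stands for 100 mm of shift or 45 degrees of turn. Its arguments: {"type":"object","properties":{"motion":{"type":"array","items":{"type":"number"}}},"required":["motion"]}

```bash
mkdir -p pics; python3 - <<'E'
from bench import robot
import cv2
for n in("scene","top"):
    cv2.imwrite(f"pics/{n}0.png",robot.snapshot(n)[:,:,::-1])
    print(n,robot.get_calibration(n))
print(robot.get_obs())
E
```

```text
scene {'fx': 478.162109656142, 'fy': 478.162109656142, 'cx': 281.1345801097239, 'cy': 211.8108693114606, 'k1': -0.013101221634047503, 'R': array([[ 0.51213787,  0.8588395 ,  0.01046487],
       [ 0.59619437, -0.34669558, -0.72412323],
       [-0.61827751,  0.37709003, -0.68959121]]), 't': array([-0.28140124, -0.27361605,  1.66030469])}
top {'fx': 455.8692335309732, 'fy': 455.8692335309732, 'cx': 278.21852685507287, 'cy': 202.42362583939226, 'k1': -0.10068081313830526, 'R': array([[ 3.43078369e-03, -9.99753486e-01, -2.19362013e-02],
       [-9.83536284e-01,  5.89931604e-04, -1.80709794e-01],
       [ 1.80678188e-01,  2.21950261e-02, -9.83291805e-01]]), 't': array([0.00676688, 0.55382118, 1.2703863 ])}
{'time': 0.1, 'joint_positions': array([-1.27906954e+00,  8.79065248e-02,  1.37210069e+00, -1.87406964e-05,
        1.68358744e+00, -1.03130815e-01]), 'qvel': array([ 6.35572924e-04, -1.41512446e-03, -2.45806221e-03, -7.36999393e-04,
       -9.97573315e-04, -5.91614701e-05]), 'joint_torque': array([ 1.87547201e-03, -3.41250050e+01, -3.03301728e+01,  7.19307829e-02,
        3.03822022e-02, -9.17791726e-05]), 'tool_pos': array([ 0.2114042 , -0.50721604,  0.20440855]), 'ee_rot': array([-3.13959936e+00, -1.87576054e-04,  3.94855324e-01]), 'wrist_force': array([ 0.5985844 , -0.50207626,  0.81467842]), 'wrist_torque': array([-0.0046059 , -0.00292437,  0.00915485]), 'finger_force': 0.0, 'width': 0.09403553961722265}
```

View pics/top0.png

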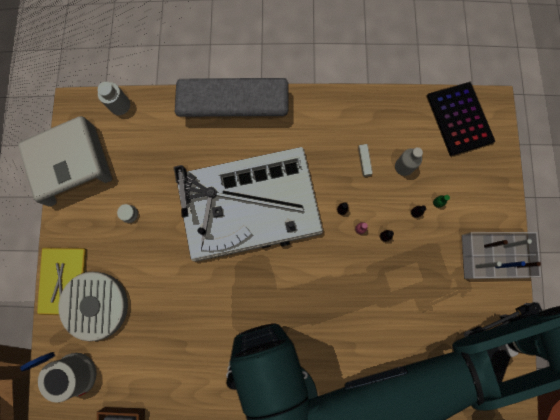

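View pics/scene0.png

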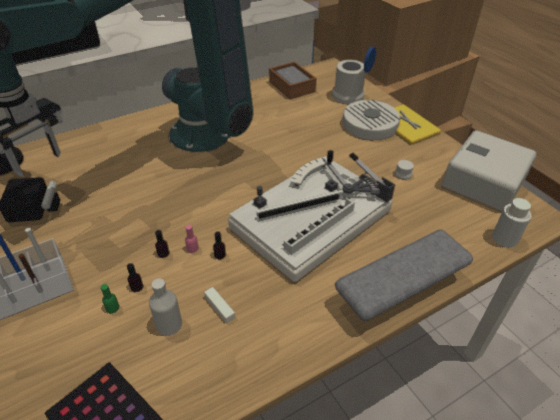

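The top view shows dark bottles at (343,208), (387,235) and (418,210). The look-alikes are pink at (362,228) and green at (441,200). The shaker is at (250,205), yawed a little. Next I'll take close crops of both areas.

```bash
cat > h.py <<'E'
import numpy as np, cv2
from bench import robot
from scipy.optimize import least_squares
C={n:robot.get_calibration(n) for n in("scene","top")}
def proj(n,X):
    c=C[n];p=np.atleast_2d(X)@c["R"].T+c["t"];s=p[:,:2]/p[:,2:]
    s=s*(1+c["k1"]*(s**2).sum(1,keepdims=True))
    return s*[c["fx"],c["fy"]]+[c["cx"],c["cy"]]
def atz(n,uv,z):
    return np.r_[least_squares(lambda q:(proj(n,[q[0],q[1],z])-uv).ravel(),[.5,0.]).x,z]
def tri(a,b): # scene px, top px
    r=least_squares(lambda X:np.r_[(proj("scene",X)-a).ravel(),(proj("top",X)-b).ravel()],[.5,0,.1]);return r.x,abs(r.fun).max()
def crop(img,x0,y0,w,h,s,name):
    cv2.imwrite("pics/"+name,cv2.resize(img[y0:y0+h,x0:x0+w,::-1],None,fx=s,fy=s,interpolation=cv2.INTER_CUBIC))
E
python3 - <<'E'
from h import *
t=cv2.imread("pics/top0.png")[:,:,::-1];s=cv2.imread("pics/scene0.png")[:,:,::-1]
crop(t,168,140,160,125,4.8,"tshk.png")
a=cv2.resize(t[180:250,325:460],None,fx=5,fy=5,interpolation=3);b=cv2.resize(s[220:320,95:235],None,fx=2.4,fy=2.4,interpolation=3)
crop(s,220,140,190,140,4.2,"sshk.png")
o=np.zeros((600,680,3),np.uint8);o[:350,:675]=a;o[355:595,:336]=b;cv2.imwrite("pics/bot.png",o[:,:,::-1])
E
```

```text
(no output)
```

View pics/tshk.png

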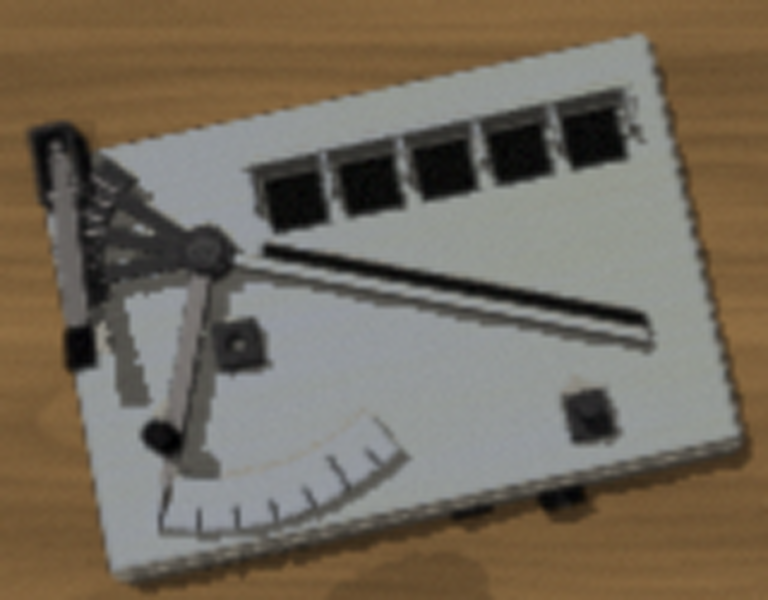

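View pics/sshk.png

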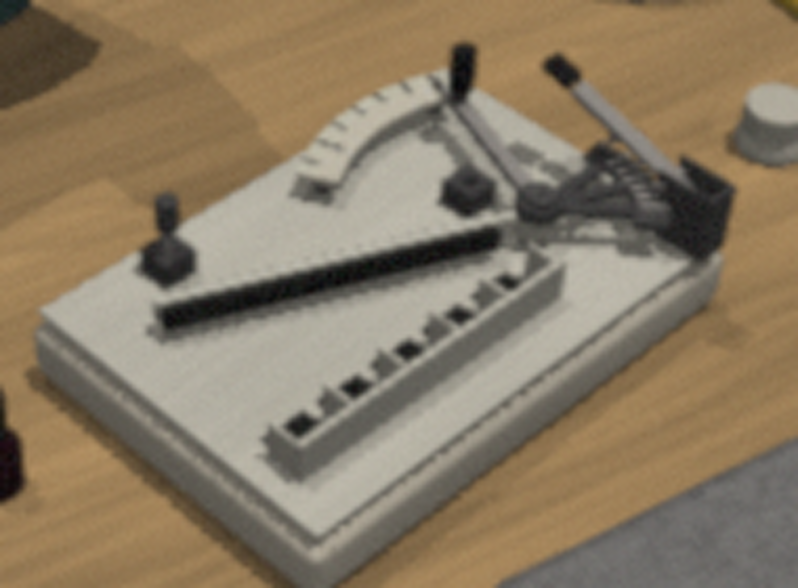

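View pics/bot.png

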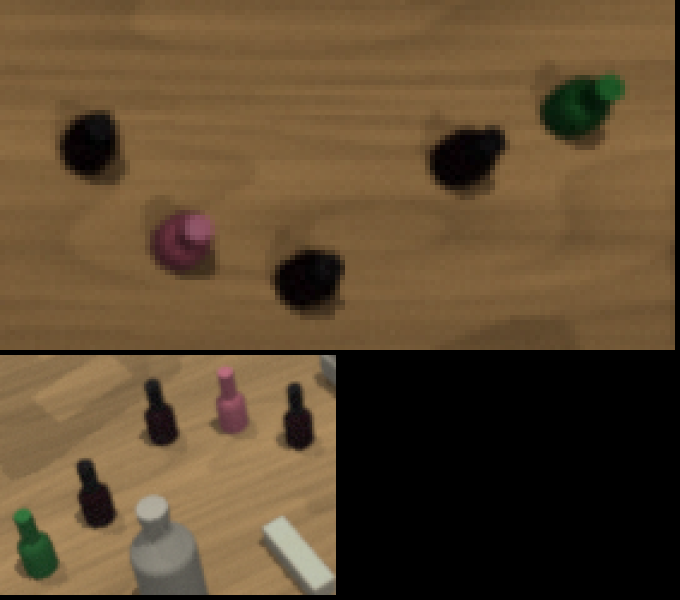

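```bash
cat > m.py <<'E'
from h import *
T=lambda x,y:np.array([x/4.8+168,y/4.8+140]); S=lambda x,y:np.array([x/4.2+220,y/4.2+140])
TB=lambda x,y:np.array([x/5+325,y/5+180]); SB=lambda x,y:np.array([x/2.4+95,(y-355)/2.4+220])
for n,s,t in[("knobtop .140",S(463,47),T(157,433)),("pin .124",S(165,199),T(590,405)),("hub",S(538,190),T(207,247)),("pad .139",S(562,66),T(80,342)),("lock .082",S(468,178),T(240,345)),
  ("b1 .083",SB(294,386),TB(97,127)),("b2",SB(152,383),TB(328,262)),("b3",SB(85,463),TB(494,137)),("pink",SB(226,372),TB(200,226)),("green",SB(23,513),TB(612,87)),
  ("fr .062",S(40,315),T(742,437)),("br .062",S(318,540),T(648,37)),]:
    X,e=tri(s,t); print(n,X.round(4),round(e,2))
for n,t in[("fr",T(742,437)),("br",T(648,37)),("fl",T(115,572))]: print(n,atz("top",t,.062).round(4))
pads=[T(295,200),T(370,184),T(443,168),T(519,152),T(593,136)]
for p in pads: print(atz("top",p,.062).round(4))
# fit shaker pose on pads(y only spacing, unknown x offset) and corners
P=[atz("top",p,.062)[:2] for p in pads]
K=[(atz("top",T(742,437),.062)[:2],(-125,-215)),(atz("top",T(648,37),.062)[:2],(140,-215))]
def f(q):
    c,s=np.cos(q[2]),np.sin(q[2]);R=np.array([[c,-s],[s,c]])
    r=[]
    for i,p in enumerate(P): r+=list(R@[q[3],.019-.046*i]+q[:2]-p)
    for p,l in K: r+=list(R@(np.array(l)/1000)+q[:2]-p)
    return np.array(r)
r=least_squares(f,[.5,0,.2,.075]);print(r.x,(r.fun*1000).round(1))
E
python3 m.py
```

```text
knobtop .140 [0.4617 0.2137 0.1382] 0.1
pin .124 [ 0.4805 -0.0283  0.1208] 0.16
hub [0.5759 0.1955 0.1029] 0.2
pad .139 [0.513  0.259  0.1388] 0.24
lock .082 [0.522  0.1789 0.0806] 0.56
b1 .083 [ 0.5395 -0.1809  0.0796] 0.24
b2 [ 0.4625 -0.3084  0.0816] 0.16
b3 [ 0.5336 -0.4043  0.0827] 0.34
pink [ 0.4838 -0.2358  0.0796] 0.41
green [ 0.5627 -0.4741  0.0817] 0.51
fr .062 [ 0.4708 -0.1177  0.0541] 0.65
br .062 [ 0.7188 -0.0628  0.0544] 0.83
fr [ 0.4691 -0.1189  0.062 ]
br [ 0.7151 -0.065   0.062 ]
fl [0.3884 0.2513 0.062 ]
[0.6131 0.1493 0.062 ]
[0.623  0.1039 0.062 ]
[0.6328 0.0597 0.062 ]
[0.6427 0.0137 0.062 ]
[ 0.6526 -0.0312  0.062 ]
[0.54031154 0.11481089 0.21028121 0.07887283] [ 0.3  0.6  0.1  1.  -0.1  0.2 -0.4  1.2 -0.7  1.1 -6.1 -2.7  7.  -1.3]
```

Three dark bottles are confirmed: b1 (.540,-.181), b2 (.463,-.308) and b3 (.534,-.404). I'm avoiding pink (.484,-.236) and green (.563,-.474). The cap heights come out at about .08, close to the stated .083. The shaker yaw is about .2155, and the bay pads fit to within 1 mm. First I turn the tool to yaw 1.786 so that it closes along shaker x.

Call:
move_arm(motion=[0, 0, -0.1476, 0, 0, 0, 0.6, 0, 0, -0.1476, 0, 0, 0, 0.6, 0, 0, -0.1476, 0, 0, 0, 0.6, 0, 0, -0.1476, 0, 0, 0, 0.6, 0, 0, -0.1476, 0, 0, 0, 0.6, 0, 0, -0.1476, 0, 0, 0, 0.6, 0, 0, -0.1476, 0, 0, 0, 0.6, 0, 0, -0.1476, 0, 0, 0, 0.6, 0, 0, -0.1476, 0, 0, 0, 0.6, 0, 0, -0.1476, 0, 0, 0, 0.6, 0, 0, -0.1476, 0, 0, 0, 0.6, 0, 0, -0.1476, 0, 0, 0, 0.6])

```text
time: 1.1
tool_pos: [0.2115, -0.5074, 0.2048]
ee_rot: [-3.141, -0.001, 1.792]
wrist_force: [-0.3, 0.3, -0.6]
width: 0.0564
finger_force: 0.0
```

```bash
cat >> h.py <<'E'
from scipy.spatial.transform import Rotation as Rot
TH=.2155;Rs=np.array([[np.cos(TH),-np.sin(TH)],[np.sin(TH),np.cos(TH)]])
O=np.array([.6328,.0597])-Rs@[.0785,-.073]
def sh(x,y): return O+Rs@[x/1000,y/1000]
def go(p,*tgts):
    o=robot.get_obs();M=Rot.from_euler("xyz",o["ee_rot"]).as_matrix();q=np.array(o["tool_pos"] if p is None else p)
    print("t",round(o["time"],2),"at",o["tool_pos"].round(4),o["ee_rot"].round(4),"F",o["wrist_force"].round(1),"w",round(o["width"],4))
    for t in tgts:
        t=np.array(t);print(" to",t.round(4),"units",((M.T@(t-q))*10).round(3));q=t
E
python3 - <<'E'
from h import *
TB=lambda x,y:np.array([x/5+325,y/5+180])
for p in[(88,148),(303,282),(460,162)]: print(atz("top",TB(*p),.02).round(4))
for i in range(5): print(i,sh(78.5,19-46*i).round(4))
go(None,[.5395,-.1809,.13],[.5395,-.1809,.049])
print(robot.get_obs()["joint_positions"].round(2))
E
```

```text
[ 0.5378 -0.182   0.02  ]
[ 0.4581 -0.3066  0.02  ]
[ 0.5291 -0.403   0.02  ]
0 [0.6131 0.1496]
1 [0.623  0.1046]
2 [0.6328 0.0597]
3 [0.6426 0.0148]
4 [ 0.6525 -0.0302]
t 1.1 at [ 0.2115 -0.5074  0.2048] [-3.1415e+00 -1.3000e-03  1.7917e+00] F [-0.3  0.3 -0.6] w 0.0564
 to [ 0.5395 -0.1809  0.13  ] units [2.466 3.916 0.751]
 to [ 0.5395 -0.1809  0.049 ] units [-0.001  0.     0.81 ]
[-1.28  0.09  1.37 -0.    1.68 -1.5 ]
```

Call:
move_arm(motion=[0, 0, 0, 0.205, 0.326, 0.05, 0.6, 0, 0, 0, 0.205, 0.326, 0.05, 0.6, 0, 0, 0, 0.205, 0.326, 0.05, 0.6, 0, 0, 0, 0.205, 0.326, 0.05, 0.6, 0, 0, 0, 0.205, 0.326, 0.05, 0.6, 0, 0, 0, 0.205, 0.326, 0.05, 0.6, 0, 0, 0, 0.205, 0.326, 0.05, 0.6, 0, 0, 0, 0.205, 0.326, 0.05, 0.6, 0, 0, 0, 0.205, 0.326, 0.05, 0.6, 0, 0, 0, 0.205, 0.326, 0.05, 0.6, 0, 0, 0, 0.205, 0.326, 0.05, 0.6, 0, 0, 0, 0.205, 0.326, 0.05, 0.6])

```text
time: 2.1
tool_pos: [0.542, -0.1821, 0.1447]
ee_rot: [-3.141, -0.0, 1.786]
wrist_force: [0.7, -0.6, 0.3]
width: 0.0565
finger_force: 0.0
```

Call:
move_arm(motion=[0, 0, 0, 0, 0, 0, 0.5, 0, 0, 0, 0, 0, 0, 0.5])

```text
time: 2.27
tool_pos: [0.5415, -0.1821, 0.144]
ee_rot: [-3.139, -0.001, 1.79]
wrist_force: [-0.1, -0.9, -0.3]
width: 0.0481
finger_force: 0.0
```

```bash
python3 - <<'E'
from h import *
t=robot.snapshot("top");cv2.imwrite("pics/t1.png",t[:,:,::-1])
go(None,[.539,-.1812,.13],[.539,-.1812,.049])
E
```

```text
t 2.32 at [ 0.5409 -0.1835  0.1446] [-3.1396e+00 -4.0000e-04  1.7875e+00] F [-0.3 -0.3  0.2] w 0.0476
 to [ 0.539  -0.1812  0.13  ] units [ 0.026 -0.013  0.146]
 to [ 0.539  -0.1812  0.049 ] units [-0.     0.002  0.81 ]
```

View pics/t1.png

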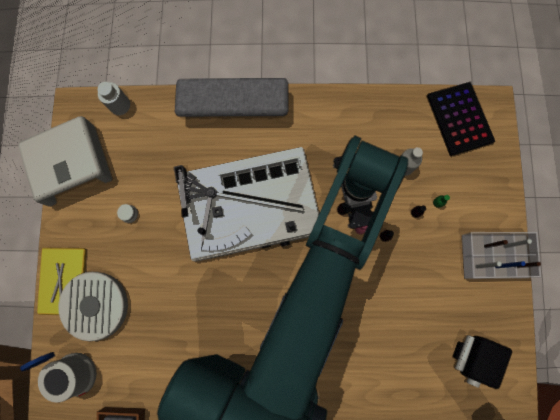

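There are no further bottles in the area the arm was hiding, and b1 is still at (343,208). I descend, grip and lift.

Call:
move_arm(motion=[0, 0, 0, 0.02, -0.01, 0.25, 0.5, 0, 0, 0, 0, 0, 0.25, 0.5, 0, 0, 0, 0, 0, 0.25, 0.5, 0, 0, 0, 0, 0, 0.2, 0.5, 0, 0, 0, 0, 0, 0, 0.5, 0, 0, 0, 0, 0, 0, 0, 0, 0, 0, 0, 0, 0, 0, 0, 0, 0, 0, 0, 0, 0, 0, 0, 0, 0, 0, 0, 0, 0, 0, 0, 0, 0, 0, 0, 0, 0, 0, 0, 0, 0, 0])

```text
time: 3.23
tool_pos: [0.5408, -0.1826, 0.0521]
ee_rot: [3.139, 0.002, 1.786]
wrist_force: [-0.9, 0.0, 2.8]
width: 0.0164
finger_force: 30.0
```

Call:
move_arm(motion=[0, 0, 0, 0, 0, -0.2, 0, 0, 0, 0, 0, 0, -0.3, 0, 0, 0, 0, 0, 0, -0.3, 0, 0, 0, 0, 0, 0, -0.3, 0, 0, 0, 0, 0, 0, -0.3, 0, 0, 0, 0, 0, 0, 0, 0])

```text
time: 3.73
tool_pos: [0.5429, -0.1833, 0.1985]
ee_rot: [3.131, 0.008, 1.786]
wrist_force: [0.1, -0.6, 0.4]
width: 0.0166
finger_force: 30.0
```

```bash
python3 - <<'E'
from h import *
a=sh(75.5,-73)
go(None,[*a,.19],[*a,.113])
for i in(1,3):print(sh(75.5,19-46*i))
E
```

```text
t 3.73 at [ 0.5429 -0.1833  0.1985] [3.1307 0.0081 1.7862] F [ 0.1 -0.6  0.4] w 0.0166
 to [0.6299 0.0591 0.19  ] units [2.183 1.367 0.082]
 to [0.6299 0.0591 0.113 ] units [ 0.006 -0.008  0.77 ]
[0.62003294 0.10399449]
[0.63970584 0.01412249]
```

Call:
move_arm(motion=[0, 0, 0, 0.218, 0.137, 0, 0, 0, 0, 0, 0.218, 0.137, 0, 0, 0, 0, 0, 0.218, 0.137, 0, 0, 0, 0, 0, 0.218, 0.137, 0, 0, 0, 0, 0, 0.218, 0.137, 0, 0, 0, 0, 0, 0.218, 0.137, 0, 0, 0, 0, 0, 0.218, 0.137, 0, 0, 0, 0, 0, 0.218, 0.137, 0, 0, 0, 0, 0, 0.218, 0.137, 0, 0, 0, 0, 0, 0.218, 0.137, 0, 0, 0, 0, 0, 0, 0, 0, 0, 0, 0, 0, 0, 0, 0, 0, 0])

```text
invalid input
```

```bash
python3 - <<'E'
from h import *
a=sh(75.5,-73)
s=robot.snapshot("scene");t=robot.snapshot("top")
o=np.zeros((600,800,3),np.uint8);o[:,:400]=cv2.resize(s[130:280,230:330],(400,600),interpolation=3);o[:480,400:]=cv2.resize(t[120:240,210:310],(400,480),interpolation=3);cv2.imwrite("pics/b.png",o[:,:,::-1])
go(None,[*a,.19],[*a,.115])
E
```

```text
t 3.83 at [ 0.5405 -0.1823  0.1919] [3.1389e+00 2.0000e-03 1.7861e+00] F [-0.9 -1.5 -1.4] w 0.0162
 to [0.6299 0.0591 0.19  ] units [2.167 1.388 0.018]
 to [0.6299 0.0591 0.115 ] units [ 0.002 -0.002  0.75 ]
```

View pics/b.png

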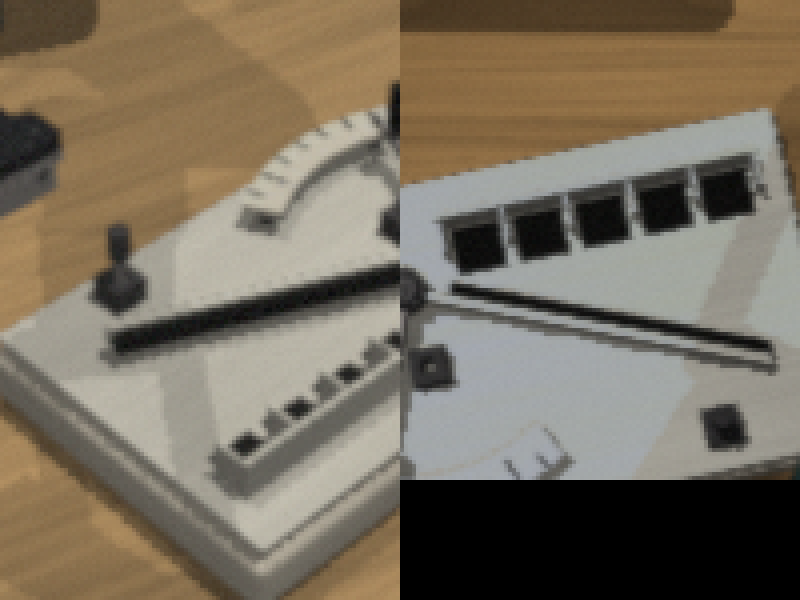

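The picture shows an unchanged deck, because that move was refused for a miscounted row. I resend it.

Call:
move_arm(motion=[0, 0, 0, 0.217, 0.138, 0, 0, 0, 0, 0, 0.217, 0.138, 0, 0, 0, 0, 0, 0.217, 0.138, 0, 0, 0, 0, 0, 0.217, 0.138, 0, 0, 0, 0, 0, 0.217, 0.138, 0, 0, 0, 0, 0, 0.217, 0.138, 0, 0, 0, 0, 0, 0.217, 0.138, 0, 0, 0, 0, 0, 0.217, 0.138, 0, 0, 0, 0, 0, 0.217, 0.138, 0, 0, 0, 0, 0, 0.217, 0.138, 0, 0, 0, 0, 0, 0, 0, 0, 0, 0, 0, 0, 0, 0, 0, 0])

```text
time: 4.83
tool_pos: [0.6272, 0.0605, 0.187]
ee_rot: [-3.136, -0.001, 1.788]
wrist_force: [-0.4, -0.5, -1.2]
width: 0.0164
finger_force: 30.0
```

```bash
python3 - <<'E'
from h import *
a=sh(75.5,-73)
go(None,[*a,.19],[*a,.115])
E
```

```text
t 4.83 at [0.6272 0.0605 0.187 ] [-3.1359e+00 -6.0000e-04  1.7883e+00] F [-0.4 -0.5 -1.2] w 0.0164
 to [0.6299 0.0591 0.19  ] units [-0.019  0.023 -0.03 ]
 to [0.6299 0.0591 0.115 ] units [-0.     0.004  0.75 ]
```

Call:
move_arm(motion=[0, 0, 0, -0.01, 0.01, 0.2, 0, 0, 0, 0, 0, 0, 0.2, 0, 0, 0, 0, 0, 0, 0.2, 0, 0, 0, 0, 0, 0, 0.1, 0, 0, 0, 0, 0, 0, 0, 0, 0, 0, 0, 0, 0, 0, 0, 0, 0, 0, 0, 0, 0, 0])

```text
time: 5.42
tool_pos: [0.63, 0.058, 0.1216]
ee_rot: [3.14, 0.001, 1.785]
wrist_force: [0.7, 0.3, -0.8]
width: 0.0169
finger_force: 30.0
```

Call:
move_arm(motion=[0, 0, 0, 0, 0, 0.02, 0, 0, 0, 0, 0, 0, 0, 0, 0, 0, 0, 0, 0, 0, 0])

```text
time: 5.67
tool_pos: [0.6299, 0.0585, 0.1194]
ee_rot: [3.14, 0.0, 1.786]
wrist_force: [0.3, -0.7, -1.7]
width: 0.0165
finger_force: 30.0
```

Call:
move_arm(motion=[0, 0, 0, 0, 0, 0.03, 0, 0, 0, 0, 0, 0, 0.02, 0, 0, 0, 0, 0, 0, 0, 0, 0, 0, 0, 0, 0, 0, 0])

```text
time: 6.0
tool_pos: [0.6299, 0.0587, 0.114]
ee_rot: [3.14, 0.0, 1.786]
wrist_force: [-0.6, 1.0, 0.6]
width: 0.0164
finger_force: 30.0
```

Call:
move_arm(motion=[0, 0, 0, 0, 0, 0.015, 0, 0, 0, 0, 0, 0, 0, 0, 0, 0, 0, 0, 0, 0, 0])

```text
time: 6.25
tool_pos: [0.63, 0.0587, 0.114]
ee_rot: [3.139, 0.0, 1.786]
wrist_force: [-0.9, -0.2, 6.6]
width: 0.0165
finger_force: 30.0
```

Contact with the deck shows at TCP z .114, so I release and lift.

Call:
move_arm(motion=[0, 0, 0, 0, 0, -0.01, 0.4, 0, 0, 0, 0, 0, 0, 0.4, 0, 0, 0, 0, 0, 0, 0.4, 0, 0, 0, 0, 0, -0.1, 0.4, 0, 0, 0, 0, 0, -0.2, 0.4, 0, 0, 0, 0, 0, -0.2, 0.4, 0, 0, 0, 0, 0, -0.2, 0.5, 0, 0, 0, 0, 0, -0.1, 0.5, 0, 0, 0, 0, 0, 0, 0.5, 0, 0, 0, 0, 0, 0, 0.5])

```text
time: 7.08
tool_pos: [0.6297, 0.0585, 0.1933]
ee_rot: [3.141, 0.0, 1.786]
wrist_force: [0.4, -0.9, -1.3]
width: 0.0469
finger_force: 0.0
```

```bash
python3 - <<'E'
from h import *
go(None,[.461,-.3077,.19],[.461,-.3077,.05])
E
```

```text
t 7.08 at [0.6297 0.0585 0.1933] [3.1406e+00 3.0000e-04 1.7859e+00] F [ 0.4 -0.9 -1.3] w 0.0469
 to [ 0.461  -0.3077  0.19  ] units [-3.218 -2.43   0.032]
 to [ 0.461  -0.3077  0.05  ] units [ 0.0e+00 -1.0e-03  1.4e+00]
```

Call:
move_arm(motion=[0, 0, 0, -0.292, -0.221, 0, 0.5, 0, 0, 0, -0.292, -0.221, 0, 0.5, 0, 0, 0, -0.292, -0.221, 0, 0.5, 0, 0, 0, -0.292, -0.221, 0, 0.5, 0, 0, 0, -0.292, -0.221, 0, 0.5, 0, 0, 0, -0.292, -0.221, 0, 0.5, 0, 0, 0, -0.292, -0.221, 0, 0.5, 0, 0, 0, -0.292, -0.221, 0, 0.5, 0, 0, 0, -0.292, -0.221, 0, 0.5, 0, 0, 0, -0.292, -0.221, 0, 0.5, 0, 0, 0, -0.292, -0.221, 0, 0.5, 0, 0, 0, 0, 0, 0, 0.5])

```text
time: 8.08
tool_pos: [0.4568, -0.312, 0.1904]
ee_rot: [-3.137, -0.001, 1.778]
wrist_force: [0.1, -0.2, 0.6]
width: 0.0471
finger_force: 0.0
```

```bash
python3 - <<'E'
from h import *
s=robot.snapshot("scene");t=robot.snapshot("top")
a=sh(75.5,-73);print(proj("top",[*a,.145]),proj("scene",[*a,.145]))
o=np.zeros((600,800,3),np.uint8);o[:,:400]=cv2.resize(s[160:310,90:190],(400,600),interpolation=3)
o[:300,400:]=cv2.resize(t[150:225,210:310],(400,300),interpolation=3);o[300:,400:]=cv2.resize(t[180:255,350:450],(400,300),interpolation=3);cv2.imwrite("pics/c.png",o[:,:,::-1])
go(None,[.461,-.3077,.19],[.461,-.3077,.05])
E
```

```text
[[258.68510992 168.76175049]] [[318.56916704 202.3679979 ]]
t 8.18 at [ 0.4593 -0.3076  0.1909] [-3.1397 -0.0033  1.7828] F [0.3 0.4 0.1] w 0.0473
 to [ 0.461  -0.3077  0.19  ] units [-0.005  0.017  0.009]
 to [ 0.461  -0.3077  0.05  ] units [-0.005  0.003  1.4  ]
```

View pics/c.png

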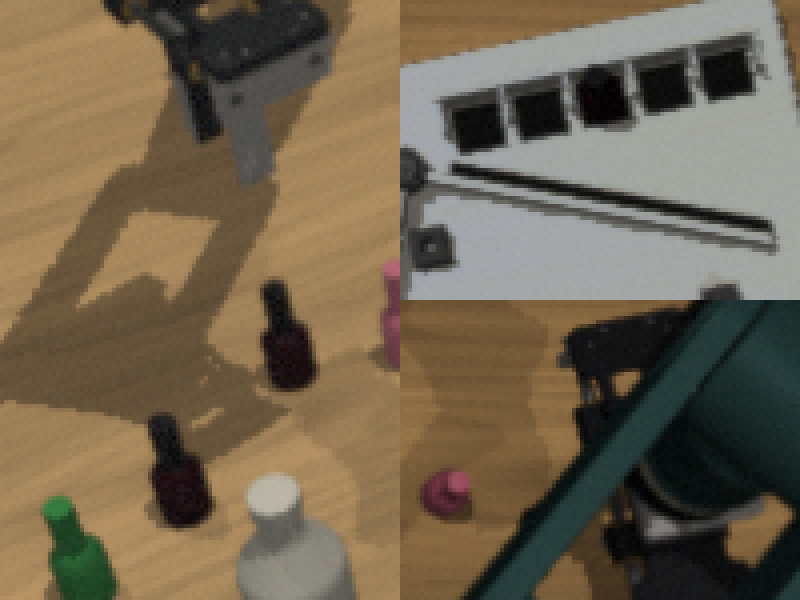

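b1 stands in bay 2, at crop (605,90). b2 hasn't moved: its cap is at scene (158,231). I descend and grip it.

Call:
move_arm(motion=[0, 0, 0, 0, 0.015, 0.3, 0.5, 0, 0, 0, 0, 0, 0.3, 0.5, 0, 0, 0, 0, 0, 0.3, 0.5, 0, 0, 0, 0, 0, 0.3, 0.5, 0, 0, 0, 0, 0, 0.2, 0.5, 0, 0, 0, 0, 0, 0, 0.5, 0, 0, 0, 0, 0, 0, 0.5, 0, 0, 0, 0, 0, 0, 0, 0, 0, 0, 0, 0, 0, 0, 0, 0, 0, 0, 0, 0, 0, 0, 0, 0, 0, 0, 0, 0, 0, 0, 0, 0, 0, 0, 0])

```text
time: 9.18
tool_pos: [0.4625, -0.3073, 0.0542]
ee_rot: [3.141, 0.002, 1.786]
wrist_force: [-1.1, -0.3, -0.5]
width: 0.0172
finger_force: 5.4
```

Call:
move_arm(motion=[0, 0, 0, 0, 0, -0.2, 0, 0, 0, 0, 0, 0, -0.3, 0, 0, 0, 0, 0, 0, -0.3, 0, 0, 0, 0, 0, 0, -0.3, 0, 0, 0, 0, 0, 0, -0.3, 0, 0, 0, 0, 0, 0, 0, 0, 0, 0, 0, 0, 0, 0, 0])

```text
time: 9.77
tool_pos: [0.463, -0.3077, 0.1955]
ee_rot: [3.138, 0.004, 1.786]
wrist_force: [1.2, -0.5, -1.1]
width: 0.0161
finger_force: 30.0
```

```bash
python3 - <<'E'
from h import *
a=sh(75.5,-119)
go(None,[*a,.19],[*a,.115])
E
```

```text
t 9.77 at [ 0.463  -0.3077  0.1955] [3.1382 0.0043 1.7857] F [ 1.2 -0.5 -1.1] w 0.0161
 to [0.6397 0.0141 0.19  ] units [2.767 2.413 0.051]
 to [0.6397 0.0141 0.115 ] units [ 0.003 -0.003  0.75 ]
```

Call:
move_arm(motion=[0, 0, 0, 0.277, 0.241, 0, 0, 0, 0, 0, 0.277, 0.241, 0, 0, 0, 0, 0, 0.277, 0.241, 0, 0, 0, 0, 0, 0.277, 0.241, 0, 0, 0, 0, 0, 0.277, 0.241, 0, 0, 0, 0, 0, 0.277, 0.241, 0, 0, 0, 0, 0, 0.277, 0.241, 0, 0, 0, 0, 0, 0.277, 0.241, 0, 0, 0, 0, 0, 0.277, 0.241, 0, 0, 0, 0, 0, 0.277, 0.241, 0, 0, 0, 0, 0, 0, 0, 0, 0, 0, 0, 0, 0, 0, 0, 0])

```text
time: 10.77
tool_pos: [0.6376, 0.0171, 0.1894]
ee_rot: [-3.136, -0.001, 1.789]
wrist_force: [0.2, -0.9, -0.6]
width: 0.0161
finger_force: 30.0
```

```bash
python3 - <<'E'
from h import *
a=sh(75.5,-119)
go(None,[*a,.19],[*a,.115])
E
```

```text
t 10.77 at [0.6376 0.0171 0.1894] [-3.1360e+00 -1.3000e-03  1.7893e+00] F [ 0.2 -0.9 -0.6] w 0.0161
 to [0.6397 0.0141 0.19  ] units [-0.034  0.014 -0.007]
 to [0.6397 0.0141 0.115 ] units [-0.001  0.004  0.75 ]
```

Call:
move_arm(motion=[0, 0, 0, -0.02, 0.01, 0.2, 0, 0, 0, 0, 0, 0, 0.2, 0, 0, 0, 0, 0, 0, 0.2, 0, 0, 0, 0, 0, 0, 0.1, 0, 0, 0, 0, 0, 0, 0.03, 0, 0, 0, 0, 0, 0, 0, 0, 0, 0, 0, 0, 0, 0, 0, 0, 0, 0, 0, 0, 0, 0])

```text
time: 11.43
tool_pos: [0.6405, 0.0131, 0.1216]
ee_rot: [3.139, 0.001, 1.785]
wrist_force: [-1.0, -0.4, -0.4]
width: 0.0165
finger_force: 30.0
```

Call:
move_arm(motion=[0, 0, 0, 0, 0, 0.02, 0, 0, 0, 0, 0, 0, 0, 0, 0, 0, 0, 0, 0, 0, 0])

```text
time: 11.68
tool_pos: [0.64, 0.0135, 0.1185]
ee_rot: [3.141, 0.0, 1.786]
wrist_force: [-0.1, 0.3, -0.3]
width: 0.0163
finger_force: 30.0
```

Call:
move_arm(motion=[0, 0, 0, 0, 0, 0.02, 0, 0, 0, 0, 0, 0, 0.01, 0, 0, 0, 0, 0, 0, 0, 0, 0, 0, 0, 0, 0, 0, 0])

```text
time: 12.02
tool_pos: [0.6402, 0.0135, 0.1161]
ee_rot: [3.14, 0.001, 1.786]
wrist_force: [-0.8, -0.5, 4.3]
width: 0.0166
finger_force: 30.0
```

Call:
move_arm(motion=[0, 0, 0, 0, 0, 0.015, 0, 0, 0, 0, 0, 0, 0, 0, 0, 0, 0, 0, 0, 0, 0])

```text
time: 12.27
tool_pos: [0.6403, 0.0135, 0.1161]
ee_rot: [3.139, 0.001, 1.786]
wrist_force: [-1.4, 0.3, 8.8]
width: 0.0163
finger_force: 30.0
```

Contact again, so I release, lift, and go on to b3.

Call:
move_arm(motion=[0, 0, 0, 0, 0, -0.015, 0.4, 0, 0, 0, 0, 0, 0, 0.4, 0, 0, 0, 0, 0, 0, 0.4, 0, 0, 0, 0, 0, -0.1, 0.4, 0, 0, 0, 0, 0, -0.2, 0.4, 0, 0, 0, 0, 0, -0.2, 0.4, 0, 0, 0, 0, 0, -0.2, 0.5, 0, 0, 0, 0, 0, -0.1, 0.5, 0, 0, 0, 0, 0, 0, 0.5, 0, 0, 0, 0, 0, 0, 0.5])

```text
time: 13.1
tool_pos: [0.64, 0.0135, 0.1952]
ee_rot: [3.141, 0.0, 1.786]
wrist_force: [0.3, -0.3, -0.8]
width: 0.047
finger_force: 0.0
```

```bash
python3 - <<'E'
from h import *
go(None,[.532,-.4038,.19],[.532,-.4038,.05])
E
```

```text
t 13.1 at [0.64   0.0135 0.1952] [3.1408e+00 3.0000e-04 1.7859e+00] F [ 0.3 -0.3 -0.8] w 0.047
 to [ 0.532  -0.4038  0.19  ] units [-3.846 -1.946  0.052]
 to [ 0.532  -0.4038  0.05  ] units [ 0.0e+00 -1.0e-03  1.4e+00]
```

Call:
move_arm(motion=[0, 0, 0, -0.35, -0.177, 0, 0.5, 0, 0, 0, -0.35, -0.177, 0, 0.5, 0, 0, 0, -0.35, -0.177, 0, 0.5, 0, 0, 0, -0.35, -0.177, 0, 0.5, 0, 0, 0, -0.35, -0.177, 0, 0.5, 0, 0, 0, -0.35, -0.177, 0, 0.5, 0, 0, 0, -0.35, -0.177, 0, 0.5, 0, 0, 0, -0.35, -0.177, 0, 0.5, 0, 0, 0, -0.35, -0.177, 0, 0.5, 0, 0, 0, -0.35, -0.177, 0, 0.5, 0, 0, 0, -0.35, -0.177, 0, 0.5, 0, 0, 0, 0, 0, 0, 0.5])

```text
time: 14.1
tool_pos: [0.5277, -0.4106, 0.1912]
ee_rot: [-3.136, -0.001, 1.778]
wrist_force: [-0.2, 1.0, 0.3]
width: 0.0469
finger_force: 0.0
```

```bash
python3 - <<'E'
from h import *
print(tri((158.7,282),(417,152.5)))
s=robot.snapshot("scene");t=robot.snapshot("top")
o=np.zeros((600,800,3),np.uint8);o[:,:400]=cv2.resize(s[170:320,80:180],(400,600),interpolation=3)
o[:300,400:]=cv2.resize(t[150:225,210:310],(400,300),interpolation=3);o[300:,400:]=cv2.resize(t[180:255,350:450],(400,300),interpolation=3);cv2.imwrite("pics/d.png",o[:,:,::-1])
go(None,[.532,-.4038,.19],[.532,-.4038,.05])
E
```

```text
(array([ 0.67357304, -0.37367335,  0.15323269]), np.float64(0.06871051797406835))
t 14.2 at [ 0.5302 -0.4051  0.192 ] [-3.1392 -0.004   1.7828] F [ 0.8 -0.2 -0.7] w 0.0471
 to [ 0.532  -0.4038  0.19  ] units [0.009 0.02  0.02 ]
 to [ 0.532  -0.4038  0.05  ] units [-0.006  0.003  1.4  ]
```

View pics/d.png

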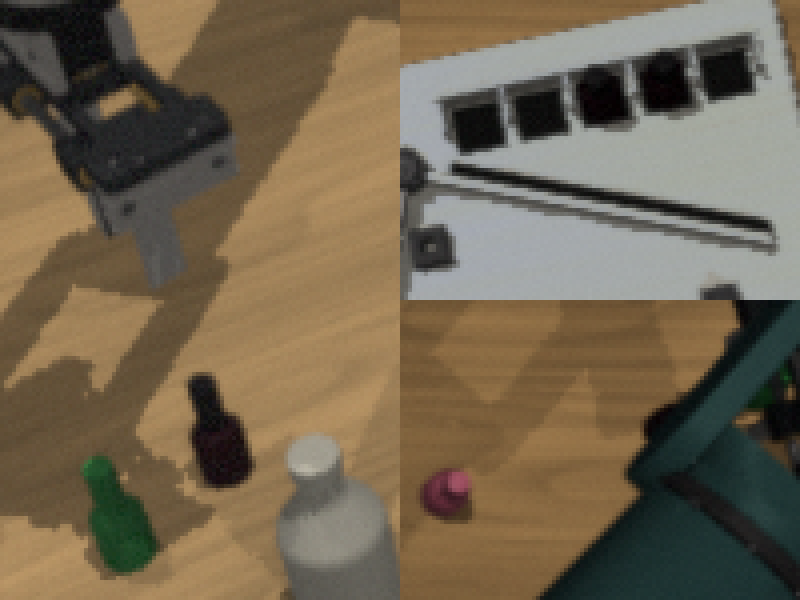

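b2 is in bay 3 next to b1, and b3's cap is unmoved at scene (131,265). The remover at (.674,-.374) leaves about 25 mm. I descend on b3.

Call:
move_arm(motion=[0, 0, 0, 0.005, 0.02, 0.3, 0.5, 0, 0, 0, 0, 0, 0.3, 0.5, 0, 0, 0, 0, 0, 0.3, 0.5, 0, 0, 0, 0, 0, 0.3, 0.5, 0, 0, 0, 0, 0, 0.2, 0.5, 0, 0, 0, 0, 0, 0, 0.5, 0, 0, 0, 0, 0, 0, 0.5, 0, 0, 0, 0, 0, 0, 0, 0, 0, 0, 0, 0, 0, 0, 0, 0, 0, 0, 0, 0, 0, 0, 0, 0, 0, 0, 0, 0, 0, 0, 0, 0, 0, 0, 0])

```text
time: 15.2
tool_pos: [0.534, -0.4038, 0.0564]
ee_rot: [3.14, 0.002, 1.786]
wrist_force: [0.1, 0.2, 0.3]
width: 0.0171
finger_force: 4.5
```

Call:
move_arm(motion=[0, 0, 0, 0, 0, -0.2, 0, 0, 0, 0, 0, 0, -0.3, 0, 0, 0, 0, 0, 0, -0.3, 0, 0, 0, 0, 0, 0, -0.3, 0, 0, 0, 0, 0, 0, -0.3, 0, 0, 0, 0, 0, 0, -0.1, 0, 0, 0, 0, 0, 0, 0, 0, 0, 0, 0, 0, 0, 0, 0])

```text
time: 15.87
tool_pos: [0.5335, -0.4033, 0.2044]
ee_rot: [-3.142, 0.0, 1.786]
wrist_force: [-0.1, 0.5, -1.4]
width: 0.0163
finger_force: 30.0
```

```bash
python3 - <<'E'
from h import *
a=sh(75.5,-27)
go(None,[*a,.20],[*a,.115])
E
```

```text
t 15.87 at [ 0.5335 -0.4033  0.2044] [-3.1415  0.      1.7859] F [-0.1  0.5 -1.4] w 0.0163
 to [0.62  0.104 0.2  ] units [4.771 1.928 0.044]
 to [0.62  0.104 0.115] units [0.   0.   0.85]
```

Call:
move_arm(motion=[0, 0, 0, 0.36, 0.146, 0, 0, 0, 0, 0, 0.36, 0.146, 0, 0, 0, 0, 0, 0.36, 0.146, 0, 0, 0, 0, 0, 0.36, 0.146, 0, 0, 0, 0, 0, 0.36, 0.146, 0, 0, 0, 0, 0, 0.36, 0.146, 0, 0, 0, 0, 0, 0.36, 0.146, 0, 0, 0, 0, 0, 0.36, 0.146, 0, 0, 0, 0, 0, 0.36, 0.146, 0, 0, 0, 0, 0, 0.36, 0.146, 0, 0])

```text
time: 16.7
tool_pos: [0.5978, -0.0184, 0.201]
ee_rot: [-3.136, -0.002, 1.786]
wrist_force: [0.9, -0.2, -0.8]
width: 0.016
finger_force: 30.0
```

Call:
move_arm(motion=[0, 0, 0, 0.29, 0.117, 0, 0, 0, 0, 0, 0.29, 0.117, 0, 0, 0, 0, 0, 0.29, 0.117, 0, 0, 0, 0, 0, 0.29, 0.117, 0, 0, 0, 0, 0, 0, 0, 0, 0, 0, 0, 0, 0, 0, 0, 0, 0, 0, 0, 0, 0, 0, 0])

```text
time: 17.28
tool_pos: [0.6193, 0.1024, 0.2021]
ee_rot: [-3.137, 0.0, 1.786]
wrist_force: [-0.0, 1.0, -0.2]
width: 0.0165
finger_force: 30.0
```

```bash
python3 - <<'E'
from h import *
a=sh(75.5,-27)
go(None,[*a,.20],[*a,.118])
E
```

```text
t 17.28 at [0.6193 0.1024 0.2021] [-3.1367e+00  2.0000e-04  1.7860e+00] F [-0.   1.  -0.2] w 0.0165
 to [0.62  0.104 0.2  ] units [0.014 0.011 0.021]
 to [0.62  0.104 0.118] units [0.    0.004 0.82 ]
```

Call:
move_arm(motion=[0, 0, 0, 0.014, 0.01, 0.2, 0, 0, 0, 0, 0, 0, 0.2, 0, 0, 0, 0, 0, 0, 0.2, 0, 0, 0, 0, 0, 0, 0.15, 0, 0, 0, 0, 0, 0, 0.06, 0, 0, 0, 0, 0, 0, 0, 0, 0, 0, 0, 0, 0, 0, 0, 0, 0, 0, 0, 0, 0, 0])

```text
time: 17.95
tool_pos: [0.6218, 0.1039, 0.1254]
ee_rot: [3.139, 0.0, 1.785]
wrist_force: [0.4, 0.5, -0.9]
width: 0.0163
finger_force: 30.0
```

Call:
move_arm(motion=[0, 0, 0, 0, 0, 0.02, 0, 0, 0, 0, 0, 0, 0, 0, 0, 0, 0, 0, 0, 0, 0])

```text
time: 18.2
tool_pos: [0.6214, 0.1045, 0.1227]
ee_rot: [3.14, 0.0, 1.786]
wrist_force: [-0.4, -0.2, -1.2]
width: 0.0167
finger_force: 30.0
```

Call:
move_arm(motion=[0, 0, 0, 0, 0, 0.03, 0, 0, 0, 0, 0, 0, 0.01, 0, 0, 0, 0, 0, 0, 0, 0, 0, 0, 0, 0, 0, 0, 0])

```text
time: 18.53
tool_pos: [0.6211, 0.1046, 0.1183]
ee_rot: [3.141, 0.0, 1.786]
wrist_force: [-0.1, 0.3, 0.2]
width: 0.0162
finger_force: 30.0
```

Call:
move_arm(motion=[0, 0, 0, 0, 0, 0.02, 0, 0, 0, 0, 0, 0, 0, 0, 0, 0, 0, 0, 0, 0, 0])

```text
time: 18.78
tool_pos: [0.6213, 0.1046, 0.1182]
ee_rot: [3.14, 0.0, 1.786]
wrist_force: [-2.5, -0.6, 6.0]
width: 0.0167
finger_force: 30.0
```

Call:
move_arm(motion=[0, 0, 0, 0, 0, -0.015, 0.4, 0, 0, 0, 0, 0, 0, 0.4, 0, 0, 0, 0, 0, 0, 0.4, 0, 0, 0, 0, 0, -0.1, 0.4, 0, 0, 0, 0, 0, -0.2, 0.4, 0, 0, 0, 0, 0, -0.2, 0.4, 0, 0, 0, 0, 0, -0.2, 0.4, 0, 0, 0, 0, 0, -0.1, 0, 0, 0, 0, 0, 0, 0, 0, 0, 0, 0, 0, 0, 0, 0])

```text
time: 19.62
tool_pos: [0.6212, 0.1045, 0.1978]
ee_rot: [3.141, 0.0, 1.786]
wrist_force: [-0.2, 0.8, 0.3]
width: 0.0209
finger_force: 0.0
```

```bash
python3 - <<'E'
from h import *
print((np.linalg.inv(Rs)@([.513,.259]-O)).round(4))
go(None,[.513,.259,.19],[.513,.259,.15],[.513,.259,.118])
E
```

```text
[0.0041 0.1473]
t 19.62 at [0.6212 0.1045 0.1978] [3.1406e+00 2.0000e-04 1.7859e+00] F [-0.2  0.8  0.3] w 0.0209
 to [0.513 0.259 0.19 ] units [ 1.74  -0.728  0.077]
 to [0.513 0.259 0.15 ] units [ 0.  -0.   0.4]
 to [0.513 0.259 0.118] units [ 0.   -0.    0.32]
```

Call:
move_arm(motion=[0, 0, 0, 0.29, -0.121, 0, 0, 0, 0, 0, 0.29, -0.121, 0, 0, 0, 0, 0, 0.29, -0.121, 0, 0, 0, 0, 0, 0.29, -0.121, 0, 0, 0, 0, 0, 0.29, -0.121, 0, 0, 0, 0, 0, 0.29, -0.121, 0, 0, 0, 0, 0, 0, 0, 0, 0, 0, 0, 0, 0, 0, 0.2, 0, 0, 0, 0, 0, 0, 0.2, 0, 0, 0, 0, 0, 0, 0, 0, 0, 0, 0, 0, 0, 0, 0])

```text
time: 20.53
tool_pos: [0.5116, 0.2581, 0.1546]
ee_rot: [-3.136, 0.001, 1.786]
wrist_force: [-0.1, 0.2, 0.4]
width: 0.0005
finger_force: 0.0
```

```bash
python3 - <<'E'
from h import *
go(None,[.513,.259,.15],[.513,.259,.118])
E
```

```text
t 20.53 at [0.5116 0.2581 0.1546] [-3.1357e+00  1.2000e-03  1.7857e+00] F [-0.1  0.2  0.4] w 0.0005
 to [0.513 0.259 0.15 ] units [0.006 0.016 0.046]
 to [0.513 0.259 0.118] units [0.    0.002 0.32 ]
```

Call:
move_arm(motion=[0, 0, 0, 0.005, 0.01, 0.08, 0, 0, 0, 0, 0, 0, 0.08, 0, 0, 0, 0, 0, 0, 0.08, 0, 0, 0, 0, 0, 0, 0.08, 0, 0, 0, 0, 0, 0, 0.08, 0, 0, 0, 0, 0, 0, 0, 0, 0, 0, 0, 0, 0, 0, 0])

```text
time: 21.12
tool_pos: [0.5133, 0.2594, 0.1164]
ee_rot: [-3.14, 0.0, 1.786]
wrist_force: [0.6, -0.0, -0.0]
width: 0.0005
finger_force: 0.0
```

Call:
move_arm(motion=[0, 0, 0, 0, 0, 0.04, 0, 0, 0, 0, 0, 0, 0, 0, 0, 0, 0, 0, 0, 0, 0])

```text
time: 21.37
tool_pos: [0.5139, 0.2597, 0.1135]
ee_rot: [3.141, 0.0, 1.786]
wrist_force: [0.4, 0.2, 0.8]
width: 0.0003
finger_force: 0.0
```

The pawl gave no resistance on the last press and the TCP is at .1135, so I'll check it in the next picture. I lift and move to the left of the knob.

```bash
python3 - <<'E'
from h import *
inv=lambda p:(np.linalg.inv(Rs)@(np.array(p)-O)*1000).round(1)
print("hub",inv([.5759,.1955]),"knob",inv([.4617,.2137]),"lock",inv([.522,.1789]),"pin",inv([.4805,-.0283]))
a=sh(-57,137);b=sh(-57,60);c=sh(-57,43.5)
go(None,[.5139,.2597,.19],[*a,.19],[*a,.115],[*b,.115],[*c,.115])
E
```

```text
hub [52.  71.8] knob [-55.7 114. ] lock [-4.2 67.1] pin [ -89.1 -126.4]
t 21.37 at [0.5139 0.2597 0.1135] [3.1415e+00 1.0000e-04 1.7860e+00] F [0.4 0.2 0.8] w 0.0003
 to [0.5139 0.2597 0.19  ] units [-0.     0.001 -0.765]
 to [0.4555 0.2359 0.19  ] units [-0.108 -0.621 -0.   ]
 to [0.4555 0.2359 0.115 ] units [ 0.   -0.    0.75]
 to [0.472  0.1606 0.115 ] units [-0.77  0.    0.  ]
 to [0.4755 0.1445 0.115 ] units [-0.165  0.     0.   ]
```

Call:
move_arm(motion=[0, 0, 0, 0, 0, -0.25, 0, 0, 0, 0, 0, 0, -0.25, 0, 0, 0, 0, 0, 0, -0.25, 0, 0, 0, 0, -0.04, -0.3, 0, 0, 0, 0, 0, -0.04, -0.32, 0, 0, 0, 0, 0, 0, 0, 0, 0])

```text
time: 21.87
tool_pos: [0.4507, 0.2374, 0.1886]
ee_rot: [-3.139, 0.0, 1.787]
wrist_force: [-1.0, 0.3, -0.5]
width: 0.0003
finger_force: 0.0
```

```bash
python3 - <<'E'
from h import *
s=robot.snapshot("scene");t=robot.snapshot("top")
o=np.zeros((600,800,3),np.uint8);o[:360,:]=cv2.resize(s[140:230,230:430],(800,360),interpolation=3)
o[360:,:400]=cv2.resize(t[150:210,210:310],(400,240),interpolation=3);o[360:,400:]=cv2.resize(t[160:220,160:260],(400,240),interpolation=3);cv2.imwrite("pics/e.png",o[:,:,::-1])
a=sh(-57,139)
go(None,[*a,.19],[*a,.115])
E
```

```text
t 21.97 at [0.4545 0.2386 0.1891] [ 3.1399e+00 -1.0000e-04  1.7861e+00] F [-0.6  0.8  0.5] w 0.0004
 to [0.4551 0.2378 0.19  ] units [-0.009  0.004 -0.009]
 to [0.4551 0.2378 0.115 ] units [-0.    -0.001  0.75 ]
```

View pics/e.png

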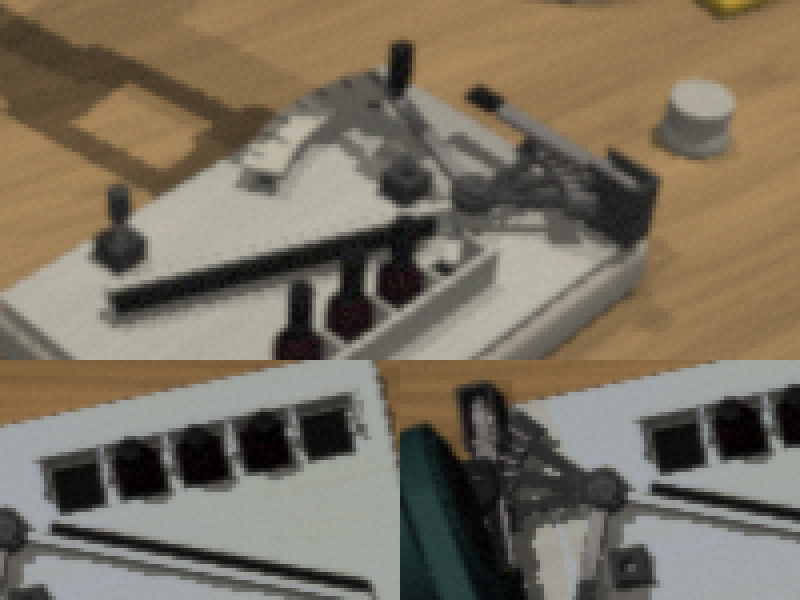

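All three bottles stand in bays 1 to 3. The pawl pad is about 8 px lower in the scene view, which matches 31 mm, so it is down. Next I descend beside the knob and push.

Call:
move_arm(motion=[0, 0, 0, 0, 0, 0.25, 0, 0, 0, 0, 0, 0, 0.25, 0, 0, 0, 0, 0, 0, 0.24, 0, 0, 0, 0, 0, 0, 0, 0, 0, 0, 0, 0, 0, 0, 0, 0, 0, 0, -0.08, 0, 0, 0, 0, 0, 0, -0.08, 0, 0, 0, 0, 0, 0, -0.08, 0, 0, 0, 0, 0, 0, -0.08, 0, 0, 0, 0, 0, 0, 0, 0, 0, 0, 0])

```text
invalid input
```

Call:
move_arm(motion=[0, 0, 0, -0.08, 0, 0, 0, 0, 0, 0, -0.08, 0, 0, 0, 0, 0, 0, -0.08, 0, 0, 0, 0, 0, 0, -0.08, 0, 0, 0, 0, 0, 0, -0.08, 0, 0, 0, 0, 0, 0, 0, 0, 0, 0])

```text
time: 22.47
tool_pos: [0.4642, 0.1979, 0.1883]
ee_rot: [-3.141, 0.001, 1.784]
wrist_force: [-0.7, -0.0, -0.3]
width: 0.0004
finger_force: 0.0
```

```bash
python3 - <<'E'
from h import *
c=sh(-57,46)
go(None,[*c,.115]);print(np.linalg.inv(Rs)@(robot.get_obs()["tool_pos"][:2]-O))
E
```

```text
t 22.47 at [0.4642 0.1979 0.1883] [-3.1414e+00  8.0000e-04  1.7836e+00] F [-0.7 -0.  -0.3] w 0.0004
 to [0.475 0.147 0.115] units [-0.52  -0.002  0.734]
[-0.05661919  0.09802408]
```

The first call was refused for a miscount, so the second one moved harmlessly above the knob. I go back.

Call:
move_arm(motion=[0, 0, 0, 0.2, 0, 0, 0, 0, 0, 0, 0.21, 0, 0, 0, 0, 0, 0, 0, 0, 0, 0, 0, 0, 0, 0, 0, 0.25, 0, 0, 0, 0, 0, 0, 0.25, 0, 0, 0, 0, 0, 0, 0.23, 0, 0, 0, 0, 0, 0, 0, 0, 0, 0, 0, 0, 0, 0, 0])

```text
time: 23.13
tool_pos: [0.4539, 0.2389, 0.1143]
ee_rot: [-3.138, 0.001, 1.786]
wrist_force: [0.3, -0.2, -0.1]
width: 0.0006
finger_force: 0.0
```

Call:
move_arm(motion=[0, 0, 0, -0.08, 0, 0, 0, 0, 0, 0, -0.08, 0, 0, 0, 0, 0, 0, -0.08, 0, 0, 0, 0, 0, 0, -0.08, 0, 0, 0, 0, 0, 0, -0.08, 0, 0, 0, 0, 0, 0, -0.08, 0, 0, 0, 0, 0, 0, -0.08, 0, 0, 0, 0, 0, 0, -0.08, 0, 0, 0, 0, 0, 0, -0.08, 0, 0, 0, 0, 0, 0, -0.05, 0, 0, 0, 0, 0, 0, 0, 0, 0, 0])

```text
time: 24.05
tool_pos: [0.4703, 0.167, 0.1169]
ee_rot: [3.141, -0.008, 1.786]
wrist_force: [-3.2, 8.2, -1.0]
width: 0.0003
finger_force: 4.5
```

```bash
cat >> h.py <<'E'
def st():
    l=np.linalg.inv(Rs)@(robot.get_obs()["tool_pos"][:2]-O)*1000
    s=(l[1]-17-71.8)/115; print("local",l.round(1),"phi(push)",.36-np.arcsin(np.clip(s,-1,1)))
E
python3 - <<'E'
from h import *
c=sh(-57,43.5)
go(None,[*c,.115]);st()
E
```

```text
t 24.05 at [0.4703 0.167  0.1169] [ 3.1411 -0.0079  1.7864] F [-3.2  8.2 -1. ] w 0.0003
 to [0.4755 0.1445 0.115 ] units [-0.231  0.003  0.017]
local [-57.3  66.6] phi(push) 0.5545182885675469
```

Call:
move_arm(motion=[0, 0, 0, -0.05, 0, 0, 0, 0, 0, 0, -0.05, 0, 0, 0, 0, 0, 0, -0.05, 0, 0, 0, 0, 0, 0, -0.03, 0, 0, 0, 0, 0, 0, 0, 0, 0, 0, 0, 0, 0, 0, 0, 0, 0])

```text
time: 24.55
tool_pos: [0.4768, 0.1523, 0.1172]
ee_rot: [3.134, -0.012, 1.788]
wrist_force: [2.4, 15.9, -5.8]
width: 0.0005
finger_force: 6.7
```

```bash
python3 - <<'E'
from h import *
c=sh(-57,43.5)
go(None,[*c,.115]);st()
t=robot.snapshot("top");crop(t,160,150,150,112,5,"f.png")
# expected pointer tip pixel per angle
pv=np.array([.5759,.1955])
for k in range(7):
    a=TH+np.pi-.36+.14*k; print(k,((proj("top",[*(pv+.150*np.array([np.cos(a),np.sin(a)])),.086])[0]-[160,150])*5).round(0))
E
```

```text
t 24.55 at [0.4768 0.1523 0.1172] [ 3.1335 -0.0119  1.7877] F [ 2.4 15.9 -5.8] w 0.0005
 to [0.4755 0.1445 0.115 ] units [-0.074 -0.029  0.021]
local [-54.1  50.8] phi(push) 0.6964410319619486
0 [214. 473.]
1 [251. 476.]
2 [288. 474.]
3 [325. 467.]
4 [360. 454.]
5 [394. 437.]
6 [425. 415.]
```

View pics/f.png

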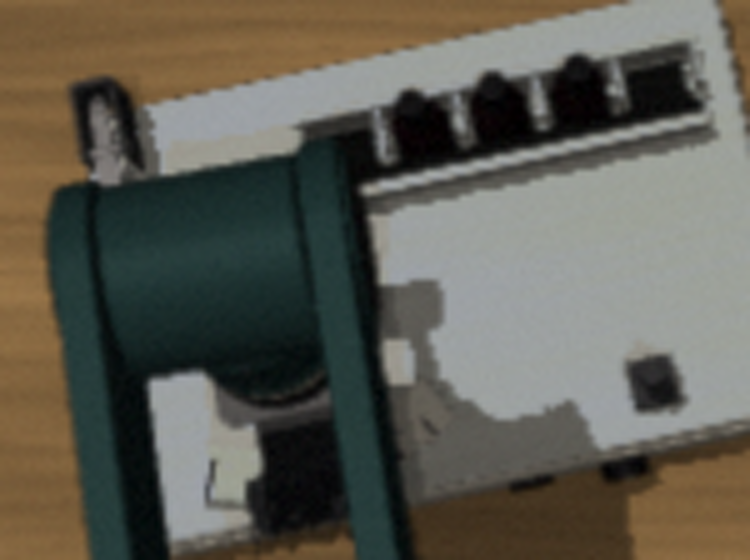

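The bar bears on the three bottles and φ is about .70. I push a little past the mark, then back off and see where it settles.

Call:
move_arm(motion=[0, 0, 0, -0.03, 0, 0, 0, 0, 0, 0, -0.03, 0, 0, 0, 0, 0, 0, 0, 0, 0, 0, 0, 0, 0, 0, 0, 0, 0, 0, 0, 0, 0, 0, 0, 0])

```text
time: 25.02
tool_pos: [0.4788, 0.1477, 0.1173]
ee_rot: [3.131, -0.014, 1.789]
wrist_force: [5.2, 17.4, -7.4]
width: 0.0006
finger_force: 8.1
```

```bash
python3 - <<'E'
from h import *
st()
E
```

```text
local [-53.1  45.9] phi(push) 0.7423903888460587
```

Call:
move_arm(motion=[0, 0, 0, 0.03, 0, 0, 0, 0, 0, 0, 0.03, 0, 0, 0, 0, 0, 0, 0.03, 0, 0, 0, 0, 0, 0, 0.03, 0, 0, 0, 0, 0, 0, 0, 0, 0, 0, 0, 0, 0, 0, 0, 0, 0])

```text
time: 25.52
tool_pos: [0.4741, 0.1559, 0.1172]
ee_rot: [3.138, -0.007, 1.787]
wrist_force: [-1.5, 9.8, -2.6]
width: 0.0001
finger_force: 4.3
```

```bash
python3 - <<'E'
from h import *
st()
E
```

```text
local [-56.   54.9] phi(push) 0.6594338424580052
```

Call:
move_arm(motion=[0, 0, 0, 0.03, 0, 0, 0, 0, 0, 0, 0.03, 0, 0, 0, 0, 0, 0, 0.03, 0, 0, 0, 0, 0, 0, 0.03, 0, 0, 0, 0, 0, 0, 0, 0, 0, 0, 0, 0, 0, 0, 0, 0, 0])

```text
time: 26.02
tool_pos: [0.4715, 0.1642, 0.1159]
ee_rot: [3.141, 0.0, 1.786]
wrist_force: [0.5, 0.0, -0.0]
width: 0.0005
finger_force: 0.0
```

```bash
python3 - <<'E'
from h import *
st()
E
```

```text
local [-56.7  63.6] phi(push) 0.5808208410013138
```

Call:
move_arm(motion=[0, 0, 0, 0.2, 0, 0, 0, 0, 0, 0, 0.2, 0, -0.1, 0, 0, 0, 0, 0, 0, -0.3, 0, 0, 0, 0, 0, 0, -0.3, 0, 0, 0, 0, 0.2, -0.35, 0, 0, 0, 0, 0, 0.2, -0.35, 0, 0, 0, 0, 0, 0, -0.3, 0, 0, 0, 0, 0, 0, -0.3, 0, 0])

```text
time: 26.68
tool_pos: [0.3257, 0.2148, 0.1856]
ee_rot: [3.141, 0.0, 1.787]
wrist_force: [0.2, 0.2, 0.3]
width: 0.0005
finger_force: 0.0
```

```bash
python3 - <<'E'
from h import *
t=robot.snapshot("top");s=robot.snapshot("scene")
o=np.zeros((600,800,3),np.uint8);o[:320]=cv2.resize(t[180:260,190:390][:, :200],(800,320),interpolation=3);o[320:]=cv2.resize(s[145:215,280:480-0][:, :200],(800,280),interpolation=3)
cv2.imwrite("pics/g.png",o[:,:,::-1])
go(None);
E
```

```text
t 26.78 at [0.3242 0.2143 0.1858] [3.1412 0.     1.7878] F [ 0.1 -0.9 -0.6] w 0.0003
```

View pics/g.png

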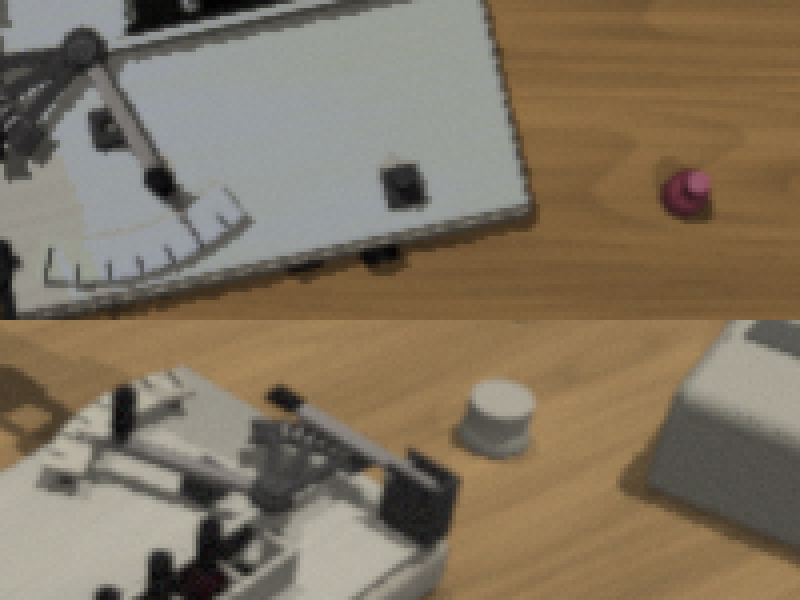

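The pointer sits on the long fifth line at crop (200,245), with the shorter sixth line beyond it at (225,225). I check the knob angle numerically and plan the pin.

```bash
python3 - <<'E'
from h import *
pv=np.array([.5759,.1955])
k=atz("top",(158/4+190,179/4+180),.139)[:2]-pv
print(k,np.linalg.norm(k),np.arctan2(k[1],k[0])%(2*np.pi)-(TH+np.pi-.36))
p=atz("top",(202/4+190,246/4+180),.084)[:2]-pv;print(np.linalg.norm(p),np.arctan2(p[1],p[0])%(2*np.pi)-(TH+np.pi-.36))
for z,n in((.124,(590,405)),):
    print("pin top",atz("top",(n[0]/4.8+168,n[1]/4.8+140),z))
print("pin g",atz("top",(404/4+190,183/4+180),.124))
print("lock top",atz("top",(240/4.8+168,345/4.8+140),.082),atz("scene",(468/4.2+220,178/4.2+140),.082))
print("lock2",atz("top",(106/4+190,129/4+180),.082))
go(None,[.4805,-.0283,.20],[.4805,-.0283,.107])
print(robot.get_obs()["joint_positions"].round(2))
E
```

```text
[-0.09924301 -0.05924489] 0.11558171379334599 0.6826870127936582
0.1623070950324017 0.6876347686763218
pin top [ 0.47983212 -0.02871199  0.124     ]
pin g [ 0.47607845 -0.02893259  0.124     ]
lock top [0.520936   0.17722173 0.082     ] [0.52372317 0.1794241  0.082     ]
lock2 [0.51985908 0.18146682 0.082     ]
t 26.78 at [0.3242 0.2143 0.1858] [3.1412 0.     1.7878] F [ 0.1 -0.9 -0.6] w 0.0003
 to [ 0.4805 -0.0283  0.2   ] units [-2.706  1.004 -0.141]
 to [ 0.4805 -0.0283  0.107 ] units [ 0.   -0.    0.93]
[ 0.44 -0.28  1.74 -0.    1.68  0.22]
```

The knob reads φ = .683, which confirms mark 5. For the pin transfer I refine the park and lock positions by fitting the known block and pin shapes to the first pictures.

```bash
cat > fit.py <<'E'
from h import *
from scipy.optimize import minimize
G={n:cv2.cvtColor(cv2.imread(f"pics/{n}0.png"),cv2.COLOR_BGR2GRAY).astype(float) for n in("scene","top")}
def box(p,h):
    c=np.array([Rs@[a*.013,b*.013] for a,b in((1,1),(1,-1),(-1,-1),(-1,1))]);return np.array([[*(p+d),z] for z in(.062,.062+h) for d in c])
def cyl(p,r,a,b): return np.array([[p[0]+r*np.cos(t),p[1]+r*np.sin(t),z] for z in(a,b) for t in np.linspace(0,6.28,20)])
def rend(n,shapes,x0,y0,w,S=8):
    m=np.zeros((w*S,w*S),np.uint8)
    for X in shapes:
        q=(proj(n,X)-[x0-.5,y0-.5])*S-.5
        cv2.fillConvexPoly(m,cv2.convexHull(np.round(q*16).astype(np.int32)),255,shift=4)
    return cv2.GaussianBlur(cv2.resize(m,(w,w),interpolation=cv2.INTER_AREA)/255.,(0,0),.5)
def run(name,p0,pin,views):
    def cost(p):
        sh_=[box(p,.020)]+([cyl(p,.004,.08,.1),cyl(p,.008,.1,.124)] if pin else [])
        c=0
        for n in views:
            ctr=np.round(proj(n,[*p0,.09])[0]).astype(int);w=24;x0,y0=ctr-12
            D=np.clip((130-G[n][y0:y0+w,x0:x0+w])/70,0,1);M=rend(n,sh_,x0,y0,w)
            roi=rend(n,[box(p0,.03)]+([cyl(p0,.012,.08,.126)] if pin else []),x0,y0,w);roi=cv2.dilate(roi,np.ones((3,3)))>.1
            c+=((D-M)**2)[roi].sum()
        return c
    g=[(cost(np.array(p0)+[a,b]),a,b) for a in np.arange(-6,6.1,1)/1e3 for b in np.arange(-6,6.1,1)/1e3]
    b=min(g);r=minimize(cost,np.array(p0)+b[1:],method="Nelder-Mead",options=dict(initial_simplex=np.array(p0)+b[1:]+np.array([[0,0],[.001,0],[0,.001]])))
    print(name,views,r.x.round(4),round(r.fun,2),(np.linalg.inv(Rs)@(r.x-O)*1000).round(1))
for v in(["top"],["scene"],["top","scene"]):
    run("park",[.4800,-.0287],True,v);run("lock",[.5215,.1785],False,v)
E
python3 fit.py
```

```text
park ['top'] [ 0.4813 -0.0276] 2.93 [ -88.2 -125.9]
lock ['top'] [0.5231 0.1818] 12.67 [-2.6 69.7]
park ['scene'] [ 0.4824 -0.0295] 7.86 [ -87.5 -128. ]
lock ['scene'] [0.525  0.1786] 6.54 [-1.4 66.3]
park ['top', 'scene'] [ 0.4811 -0.0287] 13.73 [ -88.6 -126.9]
lock ['top', 'scene'] [0.5234 0.1804] 23.19 [-2.5 68.3]
```

Call:
move_arm(motion=[0, 0, 0, -0.3, 0.113, 0, 0.4, 0, 0, 0, -0.3, 0.113, 0, 0.4, 0, 0, 0, -0.3, 0.113, 0, 0.4, 0, 0, 0, -0.3, 0.113, 0, 0.4, 0, 0, 0, -0.3, 0.113, 0, 0.4, 0, 0, 0, -0.3, 0.113, 0, 0.4, 0, 0, 0, -0.3, 0.113, 0, 0.4, 0, 0, 0, -0.3, 0.113, 0, 0.4, 0, 0, 0, -0.3, 0.113, 0, 0.4, 0, 0, 0, 0, 0, 0, 0.4, 0, 0, 0, 0, 0, 0, 0.4, 0, 0, 0, 0, 0, 0, 0.4])

```text
time: 27.78
tool_pos: [0.4841, -0.0273, 0.1852]
ee_rot: [-3.141, -0.001, 1.785]
wrist_force: [-0.1, 0.3, 0.0]
width: 0.0376
finger_force: 0.0
```

```bash
python3 - <<'E'
from h import *
go(None,[.481,-.0285,.19],[.481,-.0285,.102])
E
```

```text
t 27.78 at [ 0.4841 -0.0273  0.1852] [-3.1409e+00 -6.0000e-04  1.7853e+00] F [-0.1  0.3  0. ] w 0.0376
 to [ 0.481  -0.0285  0.19  ] units [-0.005 -0.033 -0.048]
 to [ 0.481  -0.0285  0.102 ] units [-0.001  0.001  0.88 ]
```

Call:
move_arm(motion=[0, 0, 0, -0.005, -0.033, 0.2, 0.4, 0, 0, 0, 0, 0, 0.2, 0.4, 0, 0, 0, 0, 0, 0.2, 0.4, 0, 0, 0, 0, 0, 0.2, 0.4, 0, 0, 0, 0, 0, 0.04, 0.4, 0, 0, 0, 0, 0, 0, 0.4, 0, 0, 0, 0, 0, 0, 0.4, 0, 0, 0, 0, 0, 0, 0.4, 0, 0, 0, 0, 0, 0, 0.4])

```text
time: 28.53
tool_pos: [0.482, -0.0284, 0.1033]
ee_rot: [3.139, 0.001, 1.786]
wrist_force: [0.2, -0.1, 0.7]
width: 0.0373
finger_force: 0.0
```

Call:
move_arm(motion=[0, 0, 0, 0, 0, 0, 0, 0, 0, 0, 0, 0, 0, 0, 0, 0, 0, 0, 0, 0, 0, 0, 0, 0, 0, 0, 0, 0, 0, 0, 0, 0, 0, 0, 0, 0, 0, 0, 0, 0, 0, 0])

```text
time: 29.03
tool_pos: [0.4812, -0.0286, 0.1017]
ee_rot: [3.141, 0.0, 1.786]
wrist_force: [-0.6, -0.8, 1.0]
width: 0.0155
finger_force: 30.0
```

Call:
move_arm(motion=[0, 0, 0, 0, 0, -0.1, 0, 0, 0, 0, 0, 0, -0.15, 0, 0, 0, 0, 0, 0, -0.25, 0, 0, 0, 0, 0, 0, -0.25, 0, 0, 0, 0, 0, 0, -0.2, 0, 0, 0, 0, 0, 0, 0, 0, 0, 0, 0, 0, 0, 0, 0])

```text
time: 29.62
tool_pos: [0.4816, -0.0286, 0.1978]
ee_rot: [3.139, 0.001, 1.786]
wrist_force: [0.1, 0.1, -0.3]
width: 0.0153
finger_force: 30.0
```

```bash
python3 - <<'E'
from h import *
L=np.array([.4812,-.0286])+Rs@[.0856,.1943];print(L)
go(None,[*L,.197],[*L,.135])
E
```

```text
[0.52327172 0.17951012]
t 29.62 at [ 0.4816 -0.0286  0.1978] [3.1390e+00 1.2000e-03 1.7859e+00] F [ 0.1  0.1 -0.3] w 0.0153
 to [0.5233 0.1795 0.197 ] units [1.944 0.851 0.007]
 to [0.5233 0.1795 0.135 ] units [ 0.001 -0.002  0.62 ]
```

Call:
move_arm(motion=[0, 0, 0, 0.243, 0.106, 0, 0, 0, 0, 0, 0.243, 0.106, 0, 0, 0, 0, 0, 0.243, 0.106, 0, 0, 0, 0, 0, 0.243, 0.106, 0, 0, 0, 0, 0, 0.243, 0.106, 0, 0, 0, 0, 0, 0.243, 0.106, 0, 0, 0, 0, 0, 0.243, 0.106, 0, 0, 0, 0, 0, 0.243, 0.106, 0, 0, 0, 0, 0, 0, 0, 0, 0, 0, 0, 0, 0, 0, 0, 0, 0, 0, 0, 0, 0, 0, 0])

```text
time: 30.53
tool_pos: [0.5214, 0.1789, 0.1946]
ee_rot: [-3.138, 0.001, 1.786]
wrist_force: [0.6, -0.6, -0.9]
width: 0.0154
finger_force: 30.0
```

```bash
python3 - <<'E'
from h import *
s=robot.snapshot("scene");t=robot.snapshot("top")
o=np.zeros((600,800,3),np.uint8);o[:,:400]=cv2.resize(s[125:200,305:355],(400,600),interpolation=3);o[:,400:]=cv2.resize(t[165:240,190:240],(400,600),interpolation=3)
cv2.imwrite("pics/i.png",o[:,:,::-1])
go(None,[.5233,.1795,.197],[.5233,.1795,.135])
E
```

```text
t 30.63 at [0.5219 0.1785 0.1956] [-3.1400e+00  5.0000e-04  1.7847e+00] F [ 1.1 -0.7  0. ] w 0.0153
 to [0.5233 0.1795 0.197 ] units [ 0.007  0.016 -0.014]
 to [0.5233 0.1795 0.135 ] units [0.    0.001 0.62 ]
```

View pics/i.png

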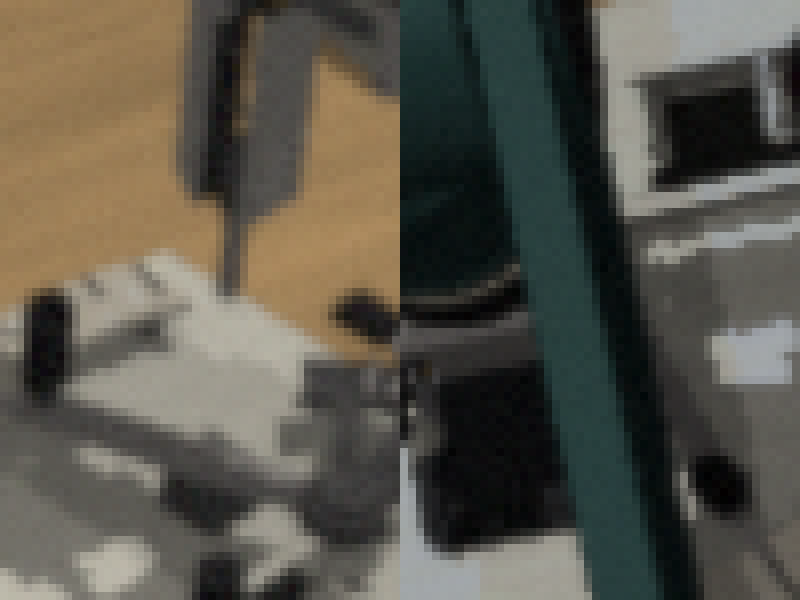

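The pin hangs straight, with its tip at crop (232,290) above the lock block beyond the lever. I descend to just above the mouth.

Call:
move_arm(motion=[0, 0, 0, 0.007, 0.015, 0.2, 0, 0, 0, 0, 0, 0, 0.2, 0, 0, 0, 0, 0, 0, 0.2, 0, 0, 0, 0, 0, 0, 0.05, 0, 0, 0, 0, 0, 0, 0, 0, 0, 0, 0, 0, 0, 0, 0, 0, 0, 0, 0, 0, 0, 0, 0, 0, 0, 0, 0, 0, 0])

```text
time: 31.3
tool_pos: [0.5247, 0.1806, 0.1333]
ee_rot: [3.138, 0.0, 1.786]
wrist_force: [-0.7, 0.0, 0.5]
width: 0.0154
finger_force: 30.0
```

```bash
python3 - <<'E'
from h import *
go(None,[.5233,.1795,.123],[.5233,.1795,.102])
E
```

```text
t 31.3 at [0.5247 0.1806 0.1333] [3.1383e+00 1.0000e-04 1.7856e+00] F [-0.7  0.   0.5] w 0.0154
 to [0.5233 0.1795 0.123 ] units [-0.008 -0.016  0.103]
 to [0.5233 0.1795 0.102 ] units [ 0.    -0.001  0.21 ]
```

Call:
move_arm(motion=[0, 0, 0, -0.006, -0.01, 0.05, 0, 0, 0, 0, 0, 0, 0.04, 0, 0, 0, 0, 0, 0, 0.03, 0, 0, 0, 0, 0, 0, 0.03, 0, 0, 0, 0, 0, 0, 0, 0, 0, 0, 0, 0, 0, 0, 0])

```text
time: 31.8
tool_pos: [0.5225, 0.1797, 0.116]
ee_rot: [-3.141, 0.0, 1.786]
wrist_force: [0.9, -0.9, -0.6]
width: 0.0152
finger_force: 30.0
```

Call:
move_arm(motion=[0, 0, 0, 0, 0, 0, 0, 0, 0, 0, 0, 0, 0, 0])

```text
time: 31.97
tool_pos: [0.5229, 0.1798, 0.1166]
ee_rot: [3.141, 0.0, 1.786]
wrist_force: [-0.3, 0.4, -0.3]
width: 0.0151
finger_force: 30.0
```

The TCP is 5 mm below the mouth-contact height with no force, so the pin is entering. I continue down.

Call:
move_arm(motion=[0, 0, 0, 0, 0, 0.03, 0, 0, 0, 0, 0, 0, 0.03, 0, 0, 0, 0, 0, 0, 0.03, 0, 0, 0, 0, 0, 0, 0.03, 0, 0, 0, 0, 0, 0, 0, 0, 0, 0, 0, 0, 0, 0, 0, 0, 0, 0, 0, 0, 0, 0])

```text
time: 32.55
tool_pos: [0.5228, 0.1798, 0.1044]
ee_rot: [-3.142, 0.0, 1.786]
wrist_force: [-0.3, 0.1, -1.1]
width: 0.0154
finger_force: 30.0
```

Call:
move_arm(motion=[0, 0, 0, 0, 0, 0.02, 0, 0, 0, 0, 0, 0, 0, 0, 0, 0, 0, 0, 0, 0, 0])

```text
time: 32.8
tool_pos: [0.5227, 0.1797, 0.1024]
ee_rot: [-3.141, 0.0, 1.786]
wrist_force: [-0.3, -0.0, -0.2]
width: 0.0152
finger_force: 30.0
```

Call:
move_arm(motion=[0, 0, 0, 0, 0, 0.02, 0, 0, 0, 0, 0, 0, 0, 0, 0, 0, 0, 0, 0, 0, 0])

```text
time: 33.05
tool_pos: [0.5232, 0.1799, 0.1016]
ee_rot: [3.14, 0.0, 1.786]
wrist_force: [-0.9, -0.2, 4.7]
width: 0.0156
finger_force: 30.0
```

Call:
move_arm(motion=[0, 0, 0, 0, 0, 0.01, 0, 0, 0, 0, 0, 0, 0, 0, 0, 0, 0, 0, 0, 0, 0])

```text
time: 33.3
tool_pos: [0.5234, 0.1799, 0.1014]
ee_rot: [3.139, 0.0, 1.786]
wrist_force: [-2.2, -0.1, 7.8]
width: 0.0151
finger_force: 30.0
```

The pin bottoms at TCP z .1015, the same height as in the park socket, so it is fully home. I release, lift and retreat towards the robot.

Call:
move_arm(motion=[0, 0, 0, 0, 0, -0.01, 0.35, 0, 0, 0, 0, 0, 0, 0.35, 0, 0, 0, 0, 0, 0, 0.35, 0, 0, 0, 0, 0, 0, 0.35, 0, 0, 0, 0, 0, -0.1, 0.35, 0, 0, 0, 0, 0, -0.3, 0.35, 0, 0, 0, 0, 0, -0.3, 0.35, 0, 0, 0, 0, 0, -0.3, 0.35, 0, 0, 0, 0, -0.3, 0, 0.35, 0, 0, 0, 0, -0.3, 0, 0.35, 0, 0, 0, 0, -0.3, 0, 0.35, 0, 0, 0, 0, -0.3, 0, 0.35])

```text
time: 34.3
tool_pos: [0.4045, 0.1539, 0.2011]
ee_rot: [3.141, 0.0, 1.786]
wrist_force: [0.0, 0.4, 0.4]
width: 0.0327
finger_force: 0.0
```

Call:
move_arm(motion=[0, 0, 0, 0, -0.3, 0, 0.35, 0, 0, 0, 0, -0.3, 0, 0.35, 0, 0, 0, 0.2, 0, 0, 0.35, 0, 0, 0, 0, 0, 0, 0.35, 0, 0, 0, 0, 0, 0, 0.35])

```text
time: 34.72
tool_pos: [0.3426, 0.1611, 0.2012]
ee_rot: [3.14, 0.0, 1.788]
wrist_force: [0.0, 0.1, -0.4]
width: 0.0328
finger_force: 0.0
```

```bash
python3 - <<'E'
from h import *
s=robot.snapshot("scene");t=robot.snapshot("top")
o=np.zeros((600,800,3),np.uint8);o[:300]=cv2.resize(t[145:265,160:480],(800,300),interpolation=3);o[300:]=cv2.resize(s[140:265,240:573][:, :333],(800,300),interpolation=3)
cv2.imwrite("pics/j.png",o[:,:,::-1]);go(None)
E
```

```text
t 34.82 at [0.3432 0.1607 0.2008] [3.1412e+00 6.0000e-04 1.7860e+00] F [-0.  -1.  -0.5] w 0.0329
```

View pics/j.png

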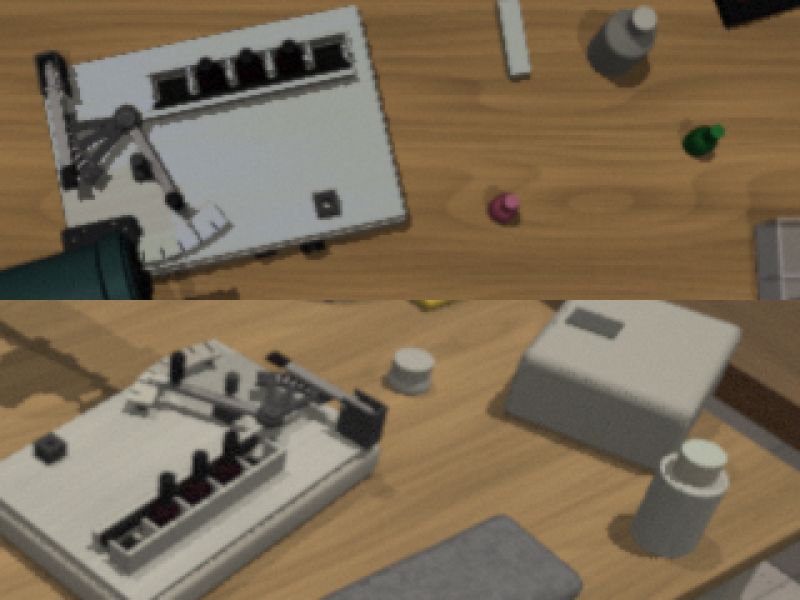

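The picture shows the bottles clamped in three bays, the lever on mark 5, the pin in the lock socket at crop (140,165), the park socket empty at (327,205) and the bystanders untouched.

```bash
python3 -c "
from bench import robot
print(robot.close_job())"
```

```text
the job is handed in; nothing more can be done
None
```

I handed the job in at about 35 s: the three polish bottles are clamped in bays 1–3, the pawl is down with the pointer at mark 5, and the lock pin is fully home in the lock socket; the remover, buffing block, gel jar and look-alikes were left alone (no verdict came back at hand-in).

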